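# Dry the enamelled coin-box covers

### The job

The washers' freshly enamelled coin-box covers are on the spraying board. Push the empty wooden tray so that it swings about its pivot pin, away from the blower and up against the load stop; then, with the spatula slid underneath, lift the covers one at a time and stand them all side by side wholly on the tray, never touching their wet paint with the gripper. Stand the spatula back on its rubber mat, and push the loaded tray round its pin, still seated on it, until it is up against the blower stop; leave the detergent bottle, coin cup and enamel tin alone.

Things in the scene. Friction and masses are not known exactly. Their poses are not given: they have to be found in the camera images.
- station: fixed drying station. Origin: bench level at the axis of its upright steel pivot pin (14 mm diameter, 40 high). x: the tray's heading from the pin when at the blower stop; z up. A grey box blower, 220 mm (x) x 125 (y), about 165 high, stands centred at x = 170, y = -265 mm, grille towards +y
- blower_stop: fixed rubber stop post, 20 mm diameter, 34 mm high, between tray and blower. Origin at the pivot pin's foot, not at the post: in this frame the post stands at x = 150, y = -75 mm, and x is the tray's heading when the tray's long edge touches the post (= the station's x)
- load_stop: fixed rubber stop post, 20 mm diameter, 34 mm high, away from the blower. Origin at the pivot pin's foot, not at the post: in this frame the post stands at x = 150, y = +75 mm, and x is the tray's heading when the tray's long edge touches the post (0.85 rad counter-clockwise from above from the station's x)
- tray: loose plywood board, 15 thick, about 0.45 kg, flat on the bench. Origin: underside, at the pin; x to far end. Deck x 35 to 310, y -65 to 65 mm, with a lip 6 thick, 12 high across each end; tongue x -30 to 35, y -35 to 35, with a 20 mm wide open-ended notch (x -30 to 10) straddling the pin. Pushed on a long edge near the far end it swings. Three covers fit at x = 85, 170, 255 mm, tunnels along y
- spatula: steel spatula, raised black handle, 0.16 kg, standing on blade and heel. Origin: underside level, below the grip point; x to the blade's tip. Blade 50 wide, 3 thick, x 70 to 155 mm, underside z = 0. Neck x 66 to 70. Handle bar 22 mm wide (y), x -42 to 66, z 39 to 67: grip from above across y, TCP at x 0, z 53. Heel leg 30 wide at x -40 to -32, down to z 0
- spatula_mid (a point): middle of the spatula's length: the point x = 57.5 mm, z = 0 in the spatula's frame
- mat: fixed black rubber mat 260 (x) x 120 (y) x 3 mm on the bench, the spatula's place. Origin: underside centre
- board: fixed cardboard spraying board 180 (x) x 340 (y) x 3 mm on the bench; the covers start on it, in a row along its y. Origin: underside centre
- cover0: freshly enamelled white steel cover: flat sheet 80 (x) x 72 (y) x 3 mm on two 18 mm high, 3 mm thick flanges folded down along x. Open at both x ends: a tunnel along x, 66 wide, 18 high, for the spatula blade, from either end. Height 21 mm, about 0.11 kg. Wet: gripper must not touch it. Dark slot line along x on top. Origin: underside centre (feet), z up. May be absent (None)
- cover1: freshly enamelled white steel cover: flat sheet 80 (x) x 72 (y) x 3 mm on two 18 mm high, 3 mm thick flanges folded down along x. Open at both x ends: a tunnel along x, 66 wide, 18 high, for the spatula blade, from either end. Height 21 mm, about 0.11 kg. Wet: gripper must not touch it. Dark slot line along x on top. Origin: underside centre (feet), z up. May be absent (None)
- cover2: freshly enamelled white steel cover: flat sheet 80 (x) x 72 (y) x 3 mm on two 18 mm high, 3 mm thick flanges folded down along x. Open at both x ends: a tunnel along x, 66 wide, 18 high, for the spatula blade, from either end. Height 21 mm, about 0.11 kg. Wet: gripper must not touch it. Dark slot line along x on top. Origin: underside centre (feet), z up. May be absent (None)
- detergent: bystander: blue bottle, 72 mm diameter, 190 mm high. Origin: underside centre
- coin_cup: bystander: open grey cup, 76 mm rim, 85 mm high. Origin: underside centre
- enamel_tin: bystander: aluminium can with a plain pale label, 70 mm diameter, 100 mm high. Origin: underside centre
There are look-alikes about, which are no part of the job. Leave any blue, turquoise or yellow look-alike of the cover0 alone.

How it is judged:
By the outcome, as a careful person would: the job done as asked, in the order asked, and still so for the second after the job is handed in, with the robot touching nothing.
Of cover0, cover1, cover2 only 2 to 3 are there at a start; the rules pass over those that are not, and their reading is None.
At some moment in a run one of cover0, cover1, cover2 may be knocked a few centimetres aside while the robot is not near it.
It also fails if it takes over 210 s, if anything falls off the work surface, if the arm or the gripper's body presses on something with over 40 N, if the wrist force passes 120 N, or if a joint passes its speed limit or range.

### The arm

A 6-joint arm with a two-finger parallel gripper is mounted at the origin on the work surface. World frame = base frame: x ahead of the robot, y to its left, z up, the work surface at z = 0. Lengths are in mm, angles in degrees, forces in N, time in s.
With the tool pointing down it reaches from about 300 to 850 mm from the base axis. Payload 4.2 kg.
Tool frame: the origin (TCP) lies between the finger pads, 19 mm behind the fingertips; this is the grasp point; z points along the fingers, x is the direction in which the jaws open and shut, and the axes are right-handed (so a half turn about z gives the same grasp; the last joint's range is limited). The gripper opens to 91 mm and grips with 3 to 60 N. Pads are 32 mm wide; open, the fingers measure 118 mm over their backs; the gripper's body (76 mm by 178 mm) begins 60 mm behind the grasp point.
Start: joints at [-65.088, 18.312, 89.639, -0, 72.044, -1.146], TCP at [252.592, -516.564, 232.776] pointing down, gripper open.
Joint ranges: [-177.97, 177.97], [-48.28, 115.42], [12.27, 149.76], [-77.06, 257.06], [2.81, 150.46], [-146.56, 146.56]. Speed limits (degrees/s): [147.25, 147.25, 180, 180, 180, 180].

### API

Orientations are given as [roll, pitch, yaw] about the fixed x, y, z axes, in that order (R = Rz(yaw) Ry(pitch) Rx(roll)).
In Python, from workcell import env gives the robot as it stands.
- The arm moves only by the shell command python3 -m pendant 'ROWS' [FORCE]. ROWS is JSON, a list of rows, each an object with "xyz": the shift along the tool's x, y, z in m, a list of three; "roll": the turn about the tool's z in degrees; "jaw": the closure, from 0 (fully open) to 1 (shut). A call has exactly 8 rows; each row is the pose to reach, as a shift and turn from the pose commanded when the call began, along the tool's axes at that moment; what a row does not reach only later rows make up. A row lasts 1/8 s, in which the tool goes at most 62.5 mm and 10.7 degrees, less where a joint would pass 70% of its speed; a pose out of reach is approached as far as the arm can. A call with a gripper value outside its range is refused whole. The fingers move at their own pace and stop on an object; FORCE is the grip in N (left out, the last holds). Time passes only in rows, so rows that repeat a pose let the fingers close, or fill a call up. It gives the time, the measured TCP pose, the force and the opening at its end, in the units of the state.
- env.state(): the state, without advancing time (a new reading comes with each control period).
- env.grab_frame(name): name is "scene" or "side" or "wrist"; returns (picture, depth): 400x640x3 uint8, blue, green, red; 400x640 float32, mm along the optical axis (not along the pixel's ray), 0 where there is no reading.
- env.camera_params(name): a dict with "camera_matrix" (3x3 intrinsics, pixels), "D" ([k1, k2, p1, p2, k3] as OpenCV has them; the pictures are not rectified), "cam_to_world" (4x4, takes a point from camera to world coordinates); the wrist camera has in their place "hand_eye" (4x4, takes a point from camera to tool coordinates, whose origin is the TCP and whose axes are the tool frame's). Camera axes: x right, y up, looking along -z (the intrinsics and any distortion apply to the point x, -y, -z); pixel columns grow to the right and rows downward; lengths in mm; the calibration is good to about 2 mm. A picture is of the moment at which its call begins: read the wrist's pose just before it. camera_params takes no time and is no camera call.
- env.job_done(): hands the job in, once; it reports no verdict.
The state is a dict: "time_s": time; "qpos": joint angles; "qvel": joint speeds; "effort": joint torques, N m; "ee_pos": TCP position; "ee_rot": TCP orientation; "force": force on the tool from outside, world axes, zero at the start; "torque": the same for the moment, N m; "gripper_width": finger opening in mm.
Only numpy, scipy, OpenCV 4.12 (cv2) and the standard library are available. Lean on these libraries where they do the work, as an engineer would, in place of code of your own. Each camera call takes 0.05 s, during which the arm holds its last target. There are 200 camera calls.

## Working session

There is one attempt and no reset: what is moved stays moved. The work goes in short steps, Python scripts to look and compute and a shell command to move; the robot and the scene stay as the last step left them, time stands still between calls to the robot, and variables do not carry over. Pictures are saved under pics/ and viewed, about 12 in all and at most 16, crops included, and the job is handed in when it is done.

```bash
ls; mkdir -p pics
python3 - <<'E'
from workcell import env
import cv2,numpy as np
s=env.state();print({k:np.round(v,2).tolist() for k,v in s.items()})
for n in["scene","side","wrist"]:
    c,d=env.grab_frame(n);cv2.imwrite(f"pics/{n}0.png",c);np.save(f"pics/{n}0.npy",d)
    p=env.camera_params(n);print(n,{k:np.round(v,3).tolist() for k,v in p.items()}, (d>0).mean())
E
```

```text
pics
{'time_s': 0.0, 'qpos': [-65.09, 18.35, 89.71, -0.0, 72.04, -1.15], 'qvel': [-0.06, -0.05, -0.05, -0.02, -0.06, -0.05], 'effort': [-0.0, -41.25, -23.2, 0.07, 0.05, -0.0], 'ee_pos': [252.37, -516.13, 231.92], 'ee_rot': [-180.0, 0.1, -63.94], 'force': [0.14, 0.01, 1.06], 'torque': [-0.01, 0.04, -0.01], 'gripper_width': 91.24}
scene {'camera_matrix': [[416.514, 0.0, 317.611], [0.0, 416.514, 202.37], [0.0, 0.0, 1.0]], 'D': [-0.052, 0.0, 0.0, 0.0, 0.0], 'cam_to_world': [[0.789, -0.457, 0.411, 1210.222], [0.614, 0.566, -0.549, -879.091], [0.018, 0.686, 0.727, 1155.882], [0.0, 0.0, 0.0, 1.0]]} 0.9894921875
side {'camera_matrix': [[478.51, 0.0, 320.565], [0.0, 478.51, 202.997], [0.0, 0.0, 1.0]], 'D': [-0.118, 0.0, 0.0, 0.0, 0.0], 'cam_to_world': [[0.938, 0.277, -0.207, 184.111], [-0.346, 0.726, -0.594, -1091.472], [-0.014, 0.629, 0.777, 1393.014], [0.0, 0.0, 0.0, 1.0]]} 0.99607421875
wrist {'camera_matrix': [[320.014, 0.0, 316.804], [0.0, 320.014, 199.174], [0.0, 0.0, 1.0]], 'D': [-0.053, 0.0, 0.0, 0.0, 0.0], 'hand_eye': [[1.0, 0.001, 0.001, -0.345], [0.001, -0.97, -0.244, -68.468], [0.001, 0.244, -0.97, -151.17], [0.0, 0.0, 0.0, 1.0]]} 0.9907421875
```

View pics/scene0.png

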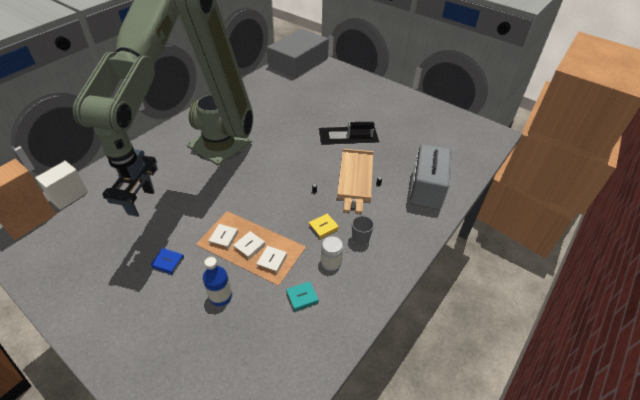

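View pics/side0.png

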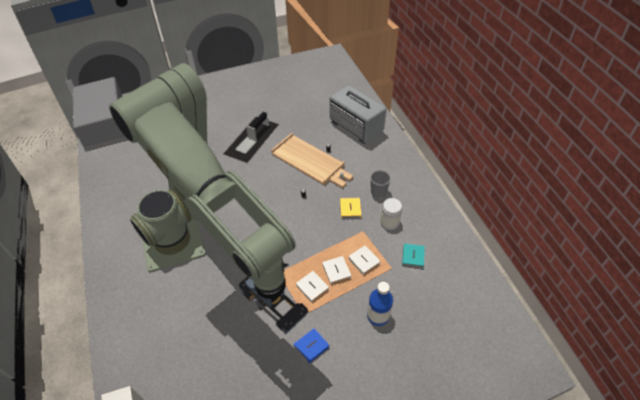

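The three white covers lie on the brown board (scene px (223,236), (250,244), (272,259)). The blue, turquoise and yellow look-alikes at (168,261), (303,295) and (323,226) are not wanted. The tray with its pin is at (355,178), the stops at (314,188) and (379,181), the spatula on its mat at (350,133), and the bystanders at (217,285), (332,253) and (362,231). Next I measure.

```bash
cat > h.py <<'E'
from workcell import env
import cv2,numpy as np
from scipy.spatial.transform import Rotation as R
def grab(n,name=None):
    s=env.state(); c,d=env.grab_frame(n); p=env.camera_params(n)
    if n=="wrist":
        T=np.eye(4);T[:3,:3]=R.from_euler('xyz',s['ee_rot'],degrees=True).as_matrix();T[:3,3]=s['ee_pos']
        M=T@np.array(p['hand_eye'])
    else: M=np.array(p['cam_to_world'])
    if name: cv2.imwrite(f"pics/{name}.png",c)
    return c,d,(np.array(p['camera_matrix']),np.array(p['D']),M)
def ray(uv,cam):
    K,D,M=cam;u=cv2.undistortPoints(np.float64(uv).reshape(-1,1,2),K,D)[:,0]
    v=np.c_[u[:,0],-u[:,1],-np.ones(len(u))]@M[:3,:3].T
    return M[:3,3],v
def plane(uv,z,cam):
    o,v=ray(uv,cam); return o+v*((z-o[2])/v[:,2])[:,None]
def proj(P,cam):
    K,D,M=cam;p=(np.float64(P).reshape(-1,3)-M[:3,3])@M[:3,:3]
    return cv2.projectPoints(p*[1,-1,-1],np.zeros(3),np.zeros(3),K,D)[0][:,0]
def cloud(d,cam):
    h,w=d.shape;g=np.stack(np.meshgrid(np.arange(w),np.arange(h)),-1).reshape(-1,2)
    o,v=ray(g,cam);return (o+v*d.reshape(-1,1)).reshape(h,w,3)
def blobs(m,amin):
    m=cv2.morphologyEx(m.astype(np.uint8),cv2.MORPH_OPEN,np.ones((2,2)))
    cs,_=cv2.findContours(m,cv2.RETR_EXTERNAL,cv2.CHAIN_APPROX_NONE)
    return [c for c in cs if cv2.contourArea(c)>amin]
def rect(c,z,cam):
    P=plane(c.reshape(-1,2),z,cam)[:,:2].astype(np.float32)
    (x,y),(w,h),a=cv2.minAreaRect(P)
    if w<h:w,h,a=h,w,a+90
    return np.round([x,y,w,h,(a+90)%180-90],1)
E
python3 - <<'E'
from h import *
for n in["scene","side"]:
    c,d,cam=grab(n);X=cloud(d,cam);hsv=cv2.cvtColor(c,cv2.COLOR_BGR2HSV)
    H,S,V=[hsv[...,i].astype(int) for i in range(3)]
    on=(X[...,0]>250)&(X[...,0]<1000)&(abs(X[...,1])<700)
    z=X[...,2]
    for nm,m,zz,a in[("white",(S<45)&(V>150)&on&(z<45)&(z>5),24,60),("board",(H<18)&(S>90)&(z<45)&on&(z<12),3,100),
      ("tray",(H>5)&(H<25)&(S>70)&(z>9)&(z<60)&on,15,50),("dark",(V<50)&(z<90)&on,0,8),("col",(S>150)&(V>60)&on&(H>19),0,60),("tall",(z>60)&on,0,60)]:
        for b in blobs(m,a):
            u=b.reshape(-1,2);q=u.mean(0).round();P=X[int(q[1]),int(q[0])]
            print(n,nm,q,rect(b,zz,cam),"med xyz",np.round(np.median(X[u[:,1],u[:,0]],0)))
E
```

```text
scene white [273. 259.] [ 611.3 -320.3   79.5   72.2  -73.4] med xyz [ 610. -319.   23.]
scene white [249. 244.] [ 510.2 -324.1   80.3   72.2   88.9] med xyz [ 509. -327.   23.]
scene white [224. 236.] [ 414.4 -352.8   79.7   73.   -69.2] med xyz [ 413. -353.   22.]
scene board [253. 248.] [ 507.1 -316.2  339.2  178.7    9.7] med xyz [ 520. -318.    3.]
scene tray [356. 182.] [606.2 179.3 361.2 129.8 -59.3] med xyz [621. 151.  13.]
scene dark [315. 190.] [510.4  39.6  27.8  11.8 -51.7] med xyz [514.  29.   4.]
scene dark [379. 183.] [685.4 232.   30.4  12.1 -57.8] med xyz [690. 218.  10.]
scene dark [349. 135.] [400.3 425.1 255.5 148.4  42.9] med xyz [413. 402.   5.]
scene col [303. 297.] [ 771.4 -356.5   77.9   77.5   59.9] med xyz [ 778. -363.   19.]
scene col [216. 279.] [ 510.2 -483.7   85.5   74.   -23.8] med xyz [ 581. -529.  114.]
scene col [168. 261.] [ 329.1 -537.5   86.    81.5   18.9] med xyz [ 342. -542.   13.]
scene col [324. 226.] [649.5 -83.7  83.5  82.7 -19.2] med xyz [658. -96.  19.]
scene tall [216. 279.] [ 501.2 -479.3  155.9   75.4  -28.8] med xyz [ 568. -524.   8
[... 1066 characters left out ...]
  54.2] med xyz [ 555. -535.  122.]
side col [414. 256.] [ 775.6 -359.8   73.7   62.5   62.3] med xyz [ 766. -374.   20.]
side col [351. 208.] [652.5 -89.5  75.7  67.5  69.1] med xyz [ 647. -103.   21.]
side tall [382. 302.] [ 600.3 -477.   132.2   76.    52.2] med xyz [ 560. -518.   66.]
side tall [393. 210.] [ 792.7 -152.    95.5   70.7   63.7] med xyz [ 760. -192.   63.]
side tall [277. 264.] [ 348.8 -158.7  648.4  126.5   86.6] med xyz [ 275. -492.  390.]
side tall [381. 180.] [814.3  -5.   88.5  79.5  69.1] med xyz [779. -46.  68.]
side tall [258. 122.] [461.2 502.4 121.5  34.3  37.3] med xyz [442. 433.  61.]
side tall [357. 111.] [895.  418.8 300.1 208.7 -66. ] med xyz [834. 319.  70.]
```

```bash
cat > go.py <<'E'
import sys,numpy as np
from workcell import env
s=env.state();p=s['ee_pos'];y0=s['ee_rot'][2]
x,y,z,yaw=map(float,sys.argv[1:5]);a=np.radians(y0);d=np.array([x,y,z])-p
print("at",np.round(p,1),"yaw",round(y0,2),"w",round(s['gripper_width'],1),"F",np.round(s['force'],1),"t",round(s['time_s'],2))
print("shift m",np.round([d[0]*np.cos(a)+d[1]*np.sin(a),d[0]*np.sin(a)-d[1]*np.cos(a),-d[2]],1)/1000,"roll",round(-((yaw-y0+180)%360-180),2),"len",round(np.linalg.norm(d)))
E
r='{"xyz":[-0.305,-0.347,0],"roll":-47,"jaw":1}'
python3 -m pendant '[{"xyz":[-0.305,-0.347,0],"roll":-47,"jaw":1},{"xyz":[-0.305,-0.347,0],"roll":-47,"jaw":1},{"xyz":[-0.305,-0.347,0],"roll":-47,"jaw":1},{"xyz":[-0.305,-0.347,0],"roll":-47,"jaw":1},{"xyz":[-0.305,-0.347,0],"roll":-47,"jaw":1},{"xyz":[-0.305,-0.347,0],"roll":-47,"jaw":1},{"xyz":[-0.305,-0.347,0],"roll":-47,"jaw":1},{"xyz":[-0.305,-0.347,0],"roll":-47,"jaw":1}]'
python3 go.py 590 230 300 31
```

```text
time_s: 1.25
ee_pos: [431.0, -87.3, 232.8]
ee_rot: [-180.0, -0.0, -16.7]
force: [-0.0, 0.3, 0.9]
gripper_width: 14.1
at [431.  -87.3 232.8] yaw -16.74 w 14.1 F [-0.   0.3  0.9] t 1.25
shift m [ 0.0609 -0.3497 -0.0672] roll -47.74 len 361
```

```bash
python3 -m pendant '[{"xyz":[0.061,-0.35,-0.067],"roll":-47.7,"jaw":1},{"xyz":[0.061,-0.35,-0.067],"roll":-47.7,"jaw":1},{"xyz":[0.061,-0.35,-0.067],"roll":-47.7,"jaw":1},{"xyz":[0.061,-0.35,-0.067],"roll":-47.7,"jaw":1},{"xyz":[0.061,-0.35,-0.067],"roll":-47.7,"jaw":1},{"xyz":[0.061,-0.35,-0.067],"roll":-47.7,"jaw":1},{"xyz":[0.061,-0.35,-0.067],"roll":-47.7,"jaw":1},{"xyz":[0.061,-0.35,-0.067],"roll":-47.7,"jaw":1}]'
python3 - <<'E'
from h import *
c,d,cam=grab("wrist","w1");np.save("pics/w1.npy",d)
import pickle;pickle.dump(cam,open("pics/w1.pkl","wb"))
E
```

```text
time_s: 2.25
ee_pos: [590.2, 226.3, 299.1]
ee_rot: [180.0, 0.1, 30.8]
force: [0.4, -0.3, -0.3]
gripper_width: 0.6
```

View pics/w1.png

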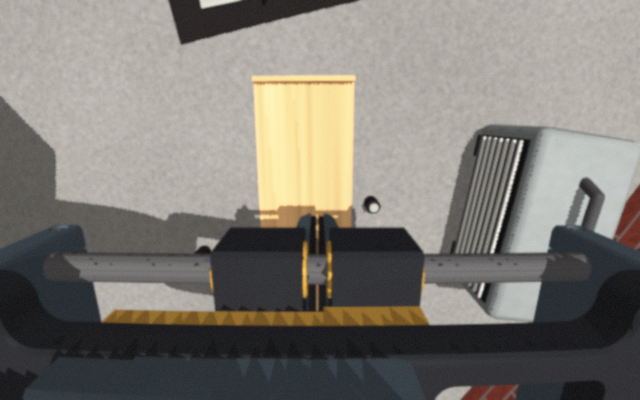

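The wrist view shows the tray deck at px (253–356, 75–220), the blower post at (372,205), the blower on the right and a mat corner at the top left. The gripper hides everything below row 225.

Run:
```python
from h import *
import pickle
c=cv2.imread("pics/w1.png");cam=pickle.load(open("pics/w1.pkl","rb"));d=np.load("pics/w1.npy")
hsv=cv2.cvtColor(c,cv2.COLOR_BGR2HSV);m=(hsv[...,1]>70)&(hsv[...,0]<30)&(hsv[...,2]>100)
L=[];Rr=[]
for r in range(95,195,5):
    k=np.where(m[r,200:400])[0]+200;L.append((k.min()-.5,r));Rr.append((k.max()+.5,r))
L=plane(L,15,cam);Rr=plane(Rr,15,cam)
def fit(P):
    vx,vy,x,y=cv2.fitLine(P[:,:2].astype(np.float32),cv2.DIST_HUBER,0,.01,.01).ravel();s=np.sign(vy);return np.array([vx,vy])*s,np.array([x,y])
l,pl=fit(L);r,pr=fit(Rr);print("head L,R",np.degrees(np.arctan2(l[1],l[0])),np.degrees(np.arctan2(r[1],r[0])))
u=(l+r)/np.linalg.norm(l+r);n=np.array([-u[1],u[0]]);h=np.degrees(np.arctan2(u[1],u[0]));print("head",h,"width",(pl-pr)@n)
k=[ (x,np.where(m[60:120,x])[0].min()+60-.5) for x in range(265,345,5)]
F=plane(k,27,cam)[:,:2];e=np.median(F@u);mid=((pl+pr)/2@n);pin=(e-310)*u+mid*n;print("far end s",e,"pin",pin, "spread",np.ptp(F@u))
X=cloud(d,cam);print("deck z",X[150,305],"bench z",X[150,200],"lip",X[79,305])
dk=(hsv[...,2]<70);dk[:,:360]=0;dk[:190]=0;dk[:,388:]=0;dk[222:]=0
for b in blobs(dk,10):
    q=b.reshape(-1,2);print("post blob",q.min(0),q.max(0),plane([[q[:,0].mean(),q[:,1].mean()]],20,cam))
print("post top", [np.round(X[v,u_],0).tolist() for u_,v in[(368,203),(372,203),(372,208),(376,208)]])
# blower post expected
for hs in [112]:pass
np.save("pics/tray.npy",[*pin,h])
```

```text
head L,R 120.86705 121.04883
head 120.95795 width 130.14618
far end s 12.99724779690122 pin [672.07433769  56.81118962] spread 1.4178223923006037
deck z [561.76532163 241.97932926  14.55381335] bench z [433.99470646 164.86481272  -1.60254204] lip [516.7949173  319.9909395   26.78686112]
post blob [365 198] [376 210] [[675.91628424 225.26021459  20.        ]]
post top [[672.0, 225.0, 29.0], [676.0, 228.0, 30.0], [678.0, 223.0, 35.0], [683.0, 226.0, 33.0]]
```

```bash
cat > arc.py <<'E'
# arc.py s y z h0.. : rows (tool axes now) for finger at tray(s,y) when tray heading is h; tool yaw = h-90 (+180k)
import sys,numpy as np
from workcell import env
pin=np.load("pics/pin.npy");s_,y_,z=map(float,sys.argv[1:4]);st=env.state();p=st['ee_pos'];y0=st['ee_rot'][2];a=np.radians(y0)
for h in map(float,sys.argv[4:]):
    t=np.radians(h);P=np.r_[pin+s_*np.array([np.cos(t),np.sin(t)])+y_*np.array([-np.sin(t),np.cos(t)]),z];d=P-p
    print(h,np.round(P),"xyz",np.round([d[0]*np.cos(a)+d[1]*np.sin(a),d[0]*np.sin(a)-d[1]*np.cos(a),-d[2]],0)/1000,"roll",round(-((h-90-y0+90)%180-90),1))
E
python3 -c "
import numpy as np;np.save('pics/pin.npy',[672.,57.])"
python3 arc.py 285 -105 24 121;python3 arc.py 285 -105 120 121
```

```text
121.0 [615. 355.  24.] xyz [ 0.088 -0.098  0.275] roll -0.3
121.0 [615. 355. 120.] xyz [ 0.088 -0.098  0.179] roll -0.3
```

```bash
python3 -m pendant '[{"xyz":[0.088,-0.098,0.05],"roll":0,"jaw":1},{"xyz":[0.088,-0.098,0.1],"roll":0,"jaw":1},{"xyz":[0.088,-0.098,0.15],"roll":0,"jaw":1},{"xyz":[0.088,-0.098,0.2],"roll":0,"jaw":1},{"xyz":[0.088,-0.098,0.24],"roll":0,"jaw":1},{"xyz":[0.088,-0.098,0.265],"roll":0,"jaw":1},{"xyz":[0.088,-0.098,0.273],"roll":0,"jaw":1},{"xyz":[0.088,-0.098,0.273],"roll":0,"jaw":1}]'
python3 arc.py 285 -79 24 121 126 131 136 141 146 151 156 161 163.3
```

```text
time_s: 3.3
ee_pos: [616.6, 355.3, 27.5]
ee_rot: [180.0, -0.0, 30.7]
force: [0.6, 0.6, 0.2]
gripper_width: 0.4
121.0 [593. 342.  24.] xyz [-0.027 -0.001  0.003] roll -0.3
126.0 [568. 334.  24.] xyz [-0.052 -0.006  0.003] roll -5.3
131.0 [545. 324.  24.] xyz [-0.078 -0.01   0.003] roll -10.3
136.0 [522. 312.  24.] xyz [-0.104 -0.011  0.003] roll -15.3
141.0 [500. 298.  24.] xyz [-0.129 -0.01   0.003] roll -20.3
146.0 [480. 282.  24.] xyz [-0.155 -0.007  0.003] roll -25.3
151.0 [461. 264.  24.] xyz [-0.18  -0.001  0.003] roll -30.3
156.0 [444. 245.  24.] xyz [-0.205  0.007  0.003] roll -35.3
161.0 [428. 224.  24.] xyz [-0.229  0.016  0.003] roll -40.3
163.3 [422. 215.  24.] xyz [-0.239  0.022  0.003] roll -42.6
```

```bash
python3 -m pendant '[{"xyz":[-0.015,0,0.002],"roll":0,"jaw":1},{"xyz":[-0.027,-0.001,0.003],"roll":0,"jaw":1},{"xyz":[-0.042,-0.004,0.003],"roll":-3,"jaw":1},{"xyz":[-0.060,-0.007,0.003],"roll":-7,"jaw":1},{"xyz":[-0.078,-0.009,0.003],"roll":-10,"jaw":1},{"xyz":[-0.097,-0.01,0.003],"roll":-14,"jaw":1},{"xyz":[-0.116,-0.01,0.003],"roll":-17.5,"jaw":1},{"xyz":[-0.134,-0.009,0.003],"roll":-21,"jaw":1}]'
python3 arc.py 284 -79 24 146 151 156 160 163.3 165
```

```text
time_s: 4.3
ee_pos: [497.0, 295.8, 25.4]
ee_rot: [179.9, -0.2, 51.9]
force: [0.9, 1.6, 0.2]
gripper_width: 0.7
146.0 [481. 281.  24.] xyz [-0.021 -0.004  0.001] roll -4.1
151.0 [462. 264.  24.] xyz [-0.047 -0.008  0.001] roll -9.1
156.0 [445. 245.  24.] xyz [-0.073 -0.01   0.001] roll -14.1
160.0 [432. 228.  24.] xyz [-0.093 -0.009  0.001] roll -18.1
163.3 [423. 214.  24.] xyz [-0.11  -0.008  0.001] roll -21.4
165.0 [418. 207.  24.] xyz [-0.119 -0.007  0.001] roll -23.1
```

```bash
python3 -m pendant '[{"xyz":[-0.015,-0.003,0],"roll":-3,"jaw":1},{"xyz":[-0.03,-0.006,0],"roll":-6,"jaw":1},{"xyz":[-0.045,-0.008,0],"roll":-9,"jaw":1},{"xyz":[-0.060,-0.009,0],"roll":-12,"jaw":1},{"xyz":[-0.073,-0.01,0],"roll":-14,"jaw":1},{"xyz":[-0.085,-0.01,0],"roll":-17,"jaw":1},{"xyz":[-0.095,-0.009,0],"roll":-19,"jaw":1},{"xyz":[-0.101,-0.009,0],"roll":-20,"jaw":1}]'
python3 arc.py 284 -79 24 162 163.3 164.5 166
```

```text
time_s: 5.3
ee_pos: [428.2, 222.3, 25.3]
ee_rot: [179.8, -0.2, 71.7]
force: [0.1, 2.9, 3.7]
gripper_width: 0.4
162.0 [426. 220.  24.] xyz [-0.003 -0.001  0.001] roll -0.3
163.3 [423. 214.  24.] xyz [-0.009 -0.003  0.001] roll -1.6
164.5 [419. 209.  24.] xyz [-0.015 -0.004  0.001] roll -2.8
166.0 [416. 202.  24.] xyz [-0.023 -0.006  0.001] roll -4.3
```

```bash
python3 -m pendant '[{"xyz":[-0.001,0,0],"roll":0,"jaw":1},{"xyz":[-0.003,0,0],"roll":-0.5,"jaw":1},{"xyz":[-0.004,-0.001,0],"roll":-1,"jaw":1},{"xyz":[-0.006,-0.001,0],"roll":-1,"jaw":1},{"xyz":[-0.007,-0.002,0],"roll":-1.5,"jaw":1},{"xyz":[-0.008,-0.002,0],"roll":-1.5,"jaw":1},{"xyz":[-0.009,-0.002,0],"roll":-1.5,"jaw":1},{"xyz":[-0.010,-0.002,0],"roll":-1.5,"jaw":1}]'
python3 arc.py 284 -79 24 163.3 164.5 166
```

```text
time_s: 6.3
ee_pos: [421.7, 212.7, 23.7]
ee_rot: [-180.0, -0.0, 73.2]
force: [1.2, 4.2, 3.8]
gripper_width: 0.5
163.3 [423. 214.  24.] xyz [ 0.002  0.001 -0.   ] roll -0.1
164.5 [419. 209.  24.] xyz [-0.004 -0.001 -0.   ] roll -1.3
166.0 [416. 202.  24.] xyz [-0.012 -0.003 -0.   ] roll -2.8
```

```bash
python3 -m pendant '[{"xyz":[-0.001,0,0],"roll":0,"jaw":1},{"xyz":[-0.002,0,0],"roll":0,"jaw":1},{"xyz":[-0.003,0,0],"roll":0,"jaw":1},{"xyz":[-0.004,0,0],"roll":0,"jaw":1},{"xyz":[-0.005,-0.001,0],"roll":0,"jaw":1},{"xyz":[-0.006,-0.001,0],"roll":0,"jaw":1},{"xyz":[-0.007,-0.001,0],"roll":0,"jaw":1},{"xyz":[-0.007,-0.001,0],"roll":0,"jaw":1}]'
python3 - <<'E'
from h import *
grab("scene","s1");grab("side","d1")
c=cv2.imread("pics/s1.png")[90:290,190:450];e=cv2.imread("pics/d1.png")[90:290,230:430]
cv2.imwrite("pics/sd1.png",np.hstack([cv2.resize(c,(520,400)),cv2.resize(e,(280,280)).copy() if 0 else cv2.resize(e,(400,400))])[:, :800] if 0 else cv2.resize(c,(780,600)))
E
python3 arc.py 284 -79 24 163.3
```

```text
time_s: 7.3
ee_pos: [420.6, 210.6, 24.1]
ee_rot: [179.9, -0.5, 73.0]
force: [-0.3, 21.2, -1.7]
gripper_width: 0.3
163.3 [423. 214.  24.] xyz [0.004 0.001 0.   ] roll -0.2
```

View pics/sd1.png

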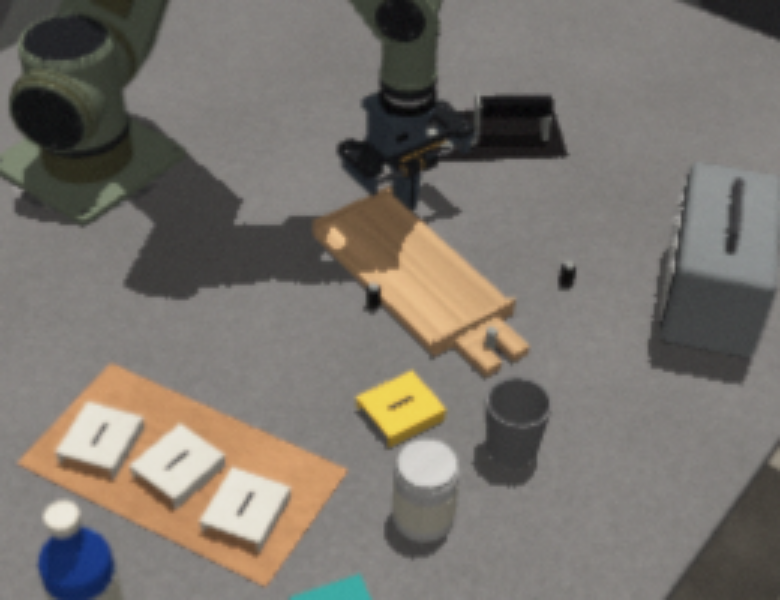

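The load stop is reached: force rose to 21 N, the tray edge touches the post at (373,295) and the notch straddles the pin at (490,338). I back off and look at the spatula.

```bash
python3 -m pendant '[{"xyz":[0.02,0,0],"roll":0,"jaw":1},{"xyz":[0.035,0,0],"roll":0,"jaw":1},{"xyz":[0.035,0,-0.05],"roll":0,"jaw":1},{"xyz":[0.035,0,-0.11],"roll":0,"jaw":1},{"xyz":[0.035,0,-0.17],"roll":10,"jaw":1},{"xyz":[0.035,0,-0.23],"roll":20,"jaw":1},{"xyz":[0.035,0,-0.25],"roll":30,"jaw":1},{"xyz":[0.035,0,-0.25],"roll":40,"jaw":1}]'
python3 go.py 350 358 275 -50
```

```text
time_s: 8.4
ee_pos: [429.2, 239.8, 275.4]
ee_rot: [179.9, -0.1, 32.9]
force: [-0.7, -0.6, -0.9]
gripper_width: 0.6
at [429.2 239.8 275.4] yaw 32.93 w 0.6 F [-0.7 -0.6 -0.9] t 8.4
shift m [-0.0023 -0.1423  0.0004] roll 82.93 len 142
```

```bash
python3 -m pendant '[{"xyz":[0,-0.03,0],"roll":10.5,"jaw":0},{"xyz":[0,-0.06,0],"roll":21,"jaw":0},{"xyz":[0,-0.1,0],"roll":31.5,"jaw":0},{"xyz":[0,-0.14,0],"roll":42,"jaw":0},{"xyz":[-0.002,-0.142,0],"roll":52,"jaw":0},{"xyz":[-0.002,-0.142,0],"roll":62.5,"jaw":0},{"xyz":[-0.002,-0.142,0],"roll":73,"jaw":0},{"xyz":[-0.002,-0.142,0],"roll":83,"jaw":0}]'
python3 - <<'E'
from h import *
import pickle
c,d,cam=grab("wrist","w2");np.save("pics/w2.npy",d);pickle.dump(cam,open("pics/w2.pkl","wb"))
E
```

```text
time_s: 9.4
ee_pos: [348.9, 356.8, 272.9]
ee_rot: [179.8, -0.1, -50.1]
force: [-0.3, -0.7, 0.5]
gripper_width: 77.5
```

View pics/w2.png

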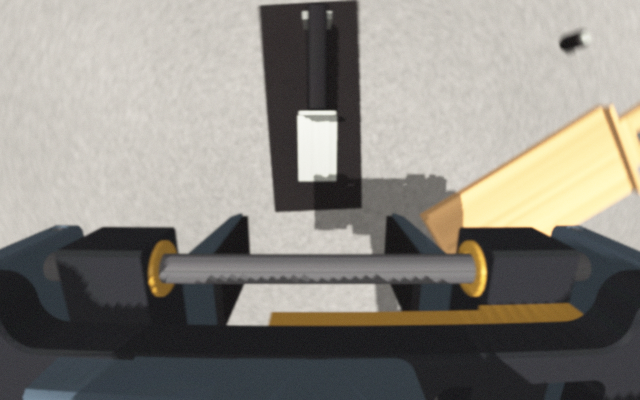

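The blade is at px (297–337, 110–182) and the handle at (308–328, 3–108). The mat corners are (261,6), (356,1), (361,208) and (275,211), and the tray is at the right.

Run:
```python
from h import *
import pickle
c=cv2.imread("pics/w2.png");cam=pickle.load(open("pics/w2.pkl","rb"));X=cloud(np.load("pics/w2.npy"),cam)
hsv=cv2.cvtColor(c,cv2.COLOR_BGR2HSV);H,S,V=[hsv[...,i].astype(int) for i in range(3)]
m=(V>150);m[:,:285]=0;m[:,350:]=0;m[:105]=0;m[188:]=0
m&=~((X[...,2]>40))
for b in blobs(m,300): print("blade",b.reshape(-1,2).min(0),b.reshape(-1,2).max(0),rect(b,6,cam))
hm=(X[...,2]>55)&(X[...,2]<90);hm[115:]=0;hm[:,:290]=0;hm[:,350:]=0
for b in blobs(hm,200): print("handle",b.reshape(-1,2).min(0),b.reshape(-1,2).max(0),rect(b,70,cam),np.median(X[...,2][hm]))
mt=plane([[261,6],[356,1],[361,208],[275,211]],3,cam)[:,:2];print("mat",mt.round(),mt.mean(0),np.degrees(np.arctan2(*(mt[2]-mt[1])[::-1])))
w=(S>70)&(H<30)&(V>100)&(np.arange(400)[:,None]<230);ys,xs=np.where(w)
P=X[ys,xs];dk=abs(P[:,2]-14)<5;(x,y),(a,b_),g=cv2.minAreaRect(P[dk][:,:2].astype(np.float32));print("tray part",x,y,a,b_,g)
# upper-left long edge
cs=max(blobs(w,500),key=cv2.contourArea).reshape(-1,2)
e=cs[(cs[:,0]>440)&(cs[:,0]<590)];top=[(u,e[e[:,0]==u][:,1].min()-.5) for u in range(445,590,5)]
Q=plane(top,15,cam)[:,:2].astype(np.float32);vx,vy,x0,y0=cv2.fitLine(Q,cv2.DIST_HUBER,0,.01,.01).ravel()
h=np.degrees(np.arctan2(vy,vx));print("tray edge angle",h,"pt",x0,y0)
n=np.array([-vy,vx]);print("pin offset from edge",(np.array([672,57])-[x0,y0])@n)
```

```text
blade [298 116] [337 182] [371.5 374.8  85.5  50.4  40.6]
handle [299   4] [335 115] [446.  438.2 109.3  38.6  39.9] 68.84208417917043
mat [[460. 537.]
 [537. 453.]
 [349. 278.]
 [270. 366.]] [403.71598321 408.6151121 ] -137.07912410749603
tray part 529.484130859375 102.6343994140625 131.7848358154297 319.60845947265625 73.29046630859375
tray edge angle -17.125063 pt 562.51074 161.42372
pin offset from edge -67.55398963952939
```

```bash
python3 go.py 456 447 56 -49.7
```

```text
at [348.9 356.8 272.9] yaw -50.27 w 81.2 F [ 0.4 -0.6  0. ] t 9.45
shift m [-0.0009 -0.14    0.2169] roll -0.57 len 258
```

```bash
python3 -m pendant '[{"xyz":[-0.001,-0.05,0.02],"roll":-0.5,"jaw":0},{"xyz":[-0.001,-0.1,0.05],"roll":-0.5,"jaw":0},{"xyz":[-0.001,-0.14,0.09],"roll":-0.5,"jaw":0},{"xyz":[-0.001,-0.14,0.135],"roll":-0.5,"jaw":0},{"xyz":[-0.001,-0.14,0.175],"roll":-0.5,"jaw":0},{"xyz":[-0.001,-0.14,0.205],"roll":-0.5,"jaw":0},{"xyz":[-0.001,-0.14,0.217],"roll":-0.5,"jaw":0},{"xyz":[-0.001,-0.14,0.217],"roll":-0.5,"jaw":0}]' 60
python3 -m pendant '[{"xyz":[0,0,0],"roll":0,"jaw":0},{"xyz":[0,0,0],"roll":0,"jaw":0.5},{"xyz":[0,0,0],"roll":0,"jaw":1},{"xyz":[0,0,0],"roll":0,"jaw":1},{"xyz":[0,0,0],"roll":0,"jaw":1},{"xyz":[0,0,0],"roll":0,"jaw":1},{"xyz":[0,0,0],"roll":0,"jaw":1},{"xyz":[0,0,0],"roll":0,"jaw":1}]' 60
python3 go.py 456 447 56 -49.7
```

```text
time_s: 10.45
ee_pos: [455.3, 448.4, 56.1]
ee_rot: [179.9, -0.0, -49.2]
force: [0.1, -0.1, -0.0]
gripper_width: 91.2
time_s: 11.45
ee_pos: [455.6, 448.7, 56.7]
ee_rot: [180.0, -0.0, -49.2]
force: [-0.3, 0.7, -0.7]
gripper_width: 24.2
at [455.6 448.7  56.7] yaw -49.24 w 24.2 F [-0.3  0.7 -0.7] t 11.45
shift m [0.0016 0.0008 0.0007] roll 0.46 len 2
```

```bash
python3 -m pendant '[{"xyz":[0,0,-0.01],"roll":0,"jaw":1},{"xyz":[0,0,-0.03],"roll":0,"jaw":1},{"xyz":[0,0,-0.06],"roll":0,"jaw":1},{"xyz":[0,0,-0.1],"roll":0,"jaw":1},{"xyz":[0,0,-0.15],"roll":0,"jaw":1},{"xyz":[0,0,-0.2],"roll":0,"jaw":1},{"xyz":[0,0,-0.25],"roll":0,"jaw":1},{"xyz":[0,0,-0.275],"roll":0,"jaw":1}]' 60
python3 go.py 490 20 332 -20
```

```text
time_s: 12.45
ee_pos: [455.8, 449.0, 335.9]
ee_rot: [-179.7, 0.0, -49.2]
force: [0.2, 0.7, -1.3]
gripper_width: 22.0
at [455.8 449.  335.9] yaw -49.24 w 22.0 F [ 0.2  0.7 -1.3] t 12.45
shift m [0.3472 0.2542 0.0039] roll -29.24 len 430
```

```bash
python3 -m pendant '[{"xyz":[0.015,0.01,0],"roll":-2,"jaw":1},{"xyz":[0.05,0.036,0],"roll":-5,"jaw":1},{"xyz":[0.1,0.073,0],"roll":-9,"jaw":1},{"xyz":[0.15,0.11,0],"roll":-13,"jaw":1},{"xyz":[0.2,0.146,0],"roll":-17,"jaw":1},{"xyz":[0.25,0.183,0],"roll":-21,"jaw":1},{"xyz":[0.3,0.22,0],"roll":-25,"jaw":1},{"xyz":[0.347,0.254,0.004],"roll":-29,"jaw":1}]' 60
python3 go.py 527 -433 330 10
```

```text
time_s: 13.45
ee_pos: [489.4, 18.0, 328.6]
ee_rot: [-180.0, -0.1, -20.1]
force: [0.5, -0.1, -1.0]
gripper_width: 22.0
at [489.4  18.  328.6] yaw -20.12 w 22.0 F [ 0.5 -0.1 -1. ] t 13.45
shift m [ 0.1905  0.4105 -0.0014] roll -30.12 len 453
```

```bash
python3 -m pendant '[{"xyz":[0.025,0.055,0],"roll":-4,"jaw":1},{"xyz":[0.05,0.11,0],"roll":-8,"jaw":1},{"xyz":[0.075,0.165,0],"roll":-12,"jaw":1},{"xyz":[0.1,0.22,0],"roll":-16,"jaw":1},{"xyz":[0.125,0.275,0],"roll":-20,"jaw":1},{"xyz":[0.15,0.33,0],"roll":-24,"jaw":1},{"xyz":[0.175,0.38,0],"roll":-28,"jaw":1},{"xyz":[0.19,0.41,0],"roll":-30,"jaw":1}]' 60
cat > cov.py <<'E'
from h import *
import sys
def covers(n,name=None):
    c,d,cam=grab(n,name);X=cloud(d,cam);z=X[...,2];hsv=cv2.cvtColor(c,cv2.COLOR_BGR2HSV)
    on=(X[...,0]>300)&(X[...,0]<750)&(abs(X[...,1])<480)
    out=[]
    for b in blobs((hsv[...,1]<60)&(hsv[...,2]>140)&on&(z>12)&(z<60),60):
        u=b.reshape(-1,2);zz=np.median(z[u[:,1],u[:,0]]);T=24 if zz<30 else 36
        r=rect(b,T,cam)
        if r[2]<105 and r[3]>50: out.append(r);print(n,u.mean(0).round(),"zmed",zz.round(1),r)
    return out
if __name__=="__main__":
    for n in sys.argv[1:]: covers(n)
E
python3 -c "
from cov import *
covers('wrist','w3');covers('scene');covers('side')"
```

```text
time_s: 14.45
ee_pos: [525.5, -433.0, 327.4]
ee_rot: [-180.0, 0.0, 9.7]
force: [-0.9, 0.4, -1.1]
gripper_width: 21.6
wrist [388.  98.] zmed 21.4 [ 604.4 -321.8   79.6   73.5  -73.9]
wrist [242.  98.] zmed 21.6 [ 407.6 -354.5   79.3   73.1  -70.1]
wrist [314.  87.] zmed 22.0 [ 503.3 -325.4   79.6   72.2   88.8]
scene [272. 259.] zmed 21.7 [ 611.1 -321.    80.7   74.   -73.4]
scene [249. 245.] zmed 22.1 [ 509.9 -324.5   80.4   74.1   89.4]
scene [225. 235.] zmed 23.5 [ 413.7 -353.3   80.8   74.2  -70. ]
side [313. 286.] zmed 22.0 [ 404.7 -360.8   82.4   75.4  -69.4]
side [337. 270.] zmed 21.2 [ 502.  -330.6   80.8   74.    88.6]
side [361. 262.] zmed 24.5 [ 590.8 -331.6   80.6   52.8  -75.8]
```

View pics/w3.png

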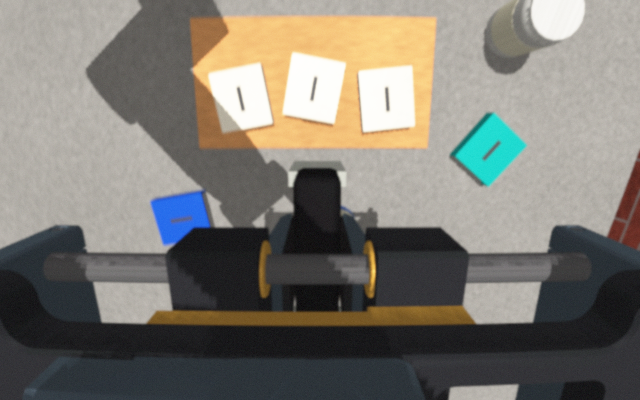

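All three white covers show their dark slot lines, at wrist px (388,98), (314,87) and (242,98). Blue at (180,217) and turquoise at (488,148) are the look-alikes. I take the wrist values and start with the right-hand cover.

```bash
python3 go.py 545 -115 62.5 16.1
```

```text
at [ 525.6 -431.7  326.8] yaw 9.62 w 21.7 F [-0.3  0.1 -0.8] t 14.6
shift m [ 0.072  -0.309   0.2643] roll -6.48 len 413
```

```bash
python3 -m pendant '[{"xyz":[0.013,-0.055,0],"roll":-1,"jaw":1},{"xyz":[0.026,-0.11,0],"roll":-2,"jaw":1},{"xyz":[0.039,-0.168,0.01],"roll":-4,"jaw":1},{"xyz":[0.052,-0.225,0.02],"roll":-5,"jaw":1},{"xyz":[0.064,-0.275,0.05],"roll":-6.5,"jaw":1},{"xyz":[0.072,-0.309,0.095],"roll":-6.5,"jaw":1},{"xyz":[0.072,-0.309,0.14],"roll":-6.5,"jaw":1},{"xyz":[0.072,-0.309,0.165],"roll":-6.5,"jaw":1}]' 60
python3 go.py 545 -115 62.5 16.1
```

```text
time_s: 15.6
ee_pos: [542.8, -111.3, 161.3]
ee_rot: [-179.9, 0.1, 16.4]
force: [0.4, -0.1, -1.3]
gripper_width: 21.7
at [ 542.8 -111.3  161.3] yaw 16.39 w 21.7 F [ 0.4 -0.1 -1.3] t 15.6
shift m [0.0011 0.0042 0.0988] roll 0.29 len 99
```

```bash
python3 -m pendant '[{"xyz":[0.001,0.004,0.02],"roll":0.3,"jaw":1},{"xyz":[0.001,0.004,0.045],"roll":0.3,"jaw":1},{"xyz":[0.001,0.004,0.07],"roll":0.3,"jaw":1},{"xyz":[0.001,0.004,0.088],"roll":0.3,"jaw":1},{"xyz":[0.001,0.004,0.096],"roll":0.3,"jaw":1},{"xyz":[0.001,0.004,0.099],"roll":0.3,"jaw":1},{"xyz":[0.001,0.004,0.099],"roll":0.3,"jaw":1},{"xyz":[0.001,0.004,0.099],"roll":0.3,"jaw":1}]' 60
python3 go.py 573.3 -214.2 62.5 16.1
python3 - <<'E'
from cov import *
covers("scene","s2");grab("side","d2")
a=cv2.resize(cv2.imread("pics/s2.png")[150:300,190:350],(640,600));cv2.imwrite("pics/s2c.png",a)
E
```

```text
time_s: 16.6
ee_pos: [547.3, -117.3, 64.5]
ee_rot: [180.0, -0.1, 16.0]
force: [-0.7, -0.1, -1.5]
gripper_width: 21.8
at [ 547.3 -117.3   64.5] yaw 15.96 w 21.8 F [-0.7 -0.1 -1.5] t 16.6
shift m [-0.0016  0.1003  0.002 ] roll -0.14 len 100
scene [272. 259.] zmed 21.4 [ 611.3 -321.1   80.9   74.3  -73.3]
scene [249. 245.] zmed 23.0 [ 509.9 -324.6   80.6   74.5   89.9]
scene [224. 236.] zmed 21.8 [ 413.9 -353.3   80.8   73.9  -69.9]
```

View pics/s2c.png

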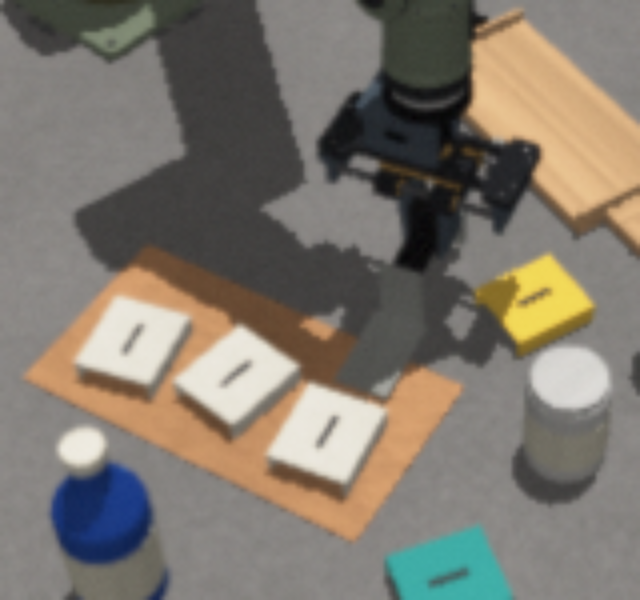

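Run:
```python
from h import *
s=env.state();a=np.radians(s['ee_rot'][2]-90);u=np.array([np.cos(a),np.sin(a)]);n=np.array([-u[1],u[0]]);p=s['ee_pos'];print(p,s['ee_rot'])
C=[np.r_[p[:2]+u*x+n*y,p[2]-50.5] for x,y in[(155,25),(155,-25),(75,25),(75,-25)]]
for nm,f in(("scene","s2"),("side","d2")):
    p=env.camera_params(nm);cam=(np.array(p['camera_matrix']),np.array(p['D']),np.array(p['cam_to_world']))
    off=np.array([6.7,-.5,0]) if nm=="scene" else np.array([-2.,-5.5,0])
    q=proj(np.array(C)+off,cam);print(nm,q.round(1).tolist())
    im=cv2.imread(f"pics/{f}.png");x0,y0=(q.min(0)-40).astype(int);x1,y1=(q.max(0)+40).astype(int)
    k=5;cr=cv2.resize(im[y0:y1,x0:x1],None,fx=k,fy=k,interpolation=cv2.INTER_CUBIC)
    for t in q: cv2.circle(cr,tuple(int(v) for v in (t-[x0,y0])*k+k/2),3,(0,0,255),-1)
    cv2.imwrite(f"pics/{f}o.png",cr);print(cr.shape)
a,b=cv2.imread("pics/s2o.png"),cv2.imread("pics/d2o.png");h=min(a.shape[0],b.shape[0],600)
cv2.imwrite("pics/o2.png",np.hstack([a[-h:],b[-h:]])[:, :] if a.shape[1]+b.shape[1]<=1200 else a)
i=cv2.imread("pics/o2.png");k=min(800/i.shape[1],600/i.shape[0],1);cv2.imwrite("pics/o2.png",cv2.resize(i,None,fx=k,fy=k))
```

```text
[ 547.11453492 -117.33279629   64.31193469] [ 1.79966207e+02 -5.42996806e-02  1.59526836e+01]
scene [[286.6, 250.6], [273.4, 246.0], [296.2, 233.7], [283.3, 229.4]]
(505, 515, 3)
side [[359.7, 245.9], [348.3, 253.2], [345.4, 230.8], [334.2, 237.8]]
(515, 525, 3)
```

View pics/o2.png

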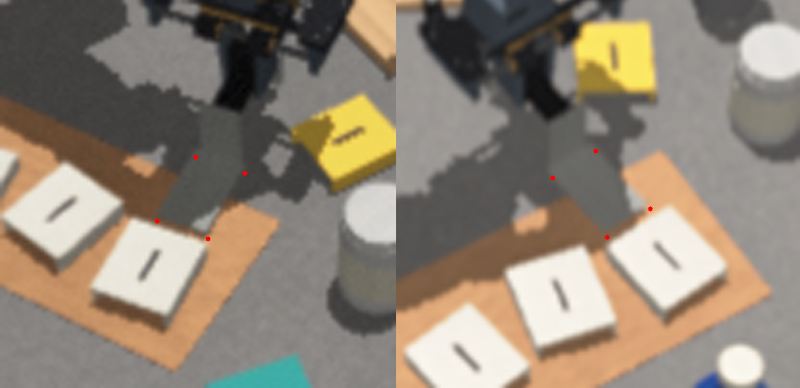

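The predicted blade corners match both views and the blade lines up with the tunnel, so I insert.

```bash
python3 -m pendant '[{"xyz":[-0.001,0.01,0.002],"roll":0,"jaw":1},{"xyz":[-0.002,0.025,0.002],"roll":0,"jaw":1},{"xyz":[-0.002,0.04,0.002],"roll":0,"jaw":1},{"xyz":[-0.002,0.055,0.002],"roll":0,"jaw":1},{"xyz":[-0.002,0.07,0.002],"roll":0,"jaw":1},{"xyz":[-0.002,0.085,0.002],"roll":0,"jaw":1},{"xyz":[-0.002,0.096,0.002],"roll":0,"jaw":1},{"xyz":[-0.002,0.099,0.002],"roll":0,"jaw":1}]' 60
python3 go.py 573.3 -214.2 62.5 16.1; python3 cov.py scene
```

```text
time_s: 17.7
ee_pos: [572.3, -213.7, 61.7]
ee_rot: [180.0, -0.0, 15.9]
force: [-0.2, 1.1, -2.5]
gripper_width: 21.9
at [ 572.3 -213.7   61.7] yaw 15.92 w 21.9 F [-0.2  1.1 -2.5] t 17.7
shift m [ 0.0009  0.0007 -0.0008] roll -0.18 len 1
scene [222. 237.] zmed 23.1 [ 413.9 -353.2   81.3   73.3  -69.3]
```

```bash
python3 -m pendant '[{"xyz":[0,0,-0.004],"roll":0,"jaw":1},{"xyz":[0,0,-0.008],"roll":0,"jaw":1},{"xyz":[0,0,-0.012],"roll":0,"jaw":1},{"xyz":[0,0,-0.018],"roll":0,"jaw":1},{"xyz":[0,0,-0.026],"roll":0,"jaw":1},{"xyz":[0,0,-0.038],"roll":0,"jaw":1},{"xyz":[0,0,-0.05],"roll":0,"jaw":1},{"xyz":[0,0,-0.06],"roll":0,"jaw":1}]' 60
python3 - <<'E'
from cov import *
a,_,_=grab("scene");b,_,_=grab("side");print(env.state()['force'],env.state()['ee_rot'],env.state()['ee_pos'])
k=lambda i:cv2.resize(i,(400,400),interpolation=cv2.INTER_CUBIC)
cv2.imwrite("pics/l3.png",np.hstack([k(a[180:300,210:330]),k(b[200:320,290:410])]))
E
```

```text
time_s: 18.75
ee_pos: [572.3, -213.1, 123.0]
ee_rot: [180.0, -0.0, 16.0]
force: [0.1, 0.4, -3.0]
gripper_width: 21.5
[-0.05667111  0.60661974 -2.6851442 ] [ 1.79884535e+02 -1.43189717e-01  1.59581160e+01] [ 572.93784983 -213.35254895  123.47354888]
```

View pics/l3.png

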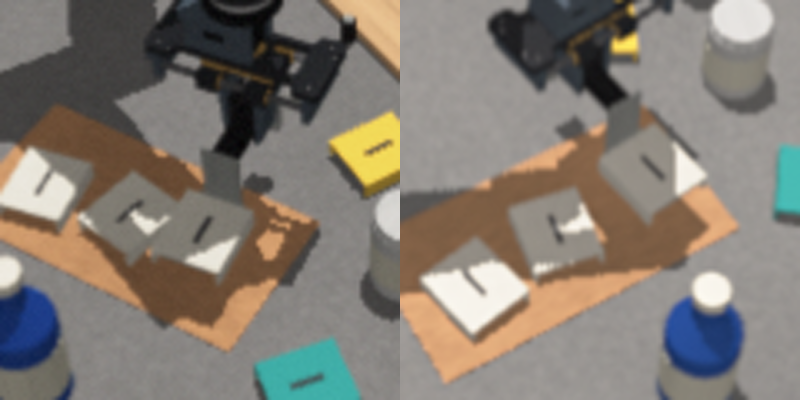

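The cover is on the blade in both views (force about -2.8 N). I carry it to the tray.

```bash
python3 go.py 585 -110 180 8;python3 go.py 624 192 160 -17
```

```text
at [ 572.9 -213.4  123.5] yaw 15.96 w 21.4 F [-0.1  0.6 -2.7] t 18.85
shift m [ 0.04   -0.0961 -0.0565] roll 7.96 len 118
at [ 572.9 -213.4  123.5] yaw 15.96 w 21.4 F [-0.1  0.6 -2.7] t 18.85
shift m [ 0.1605 -0.3757 -0.0365] roll 32.96 len 410
```

```bash
python3 -m pendant '[{"xyz":[0.001,-0.002,-0.004],"roll":0.2,"jaw":1},{"xyz":[0.003,-0.007,-0.01],"roll":0.5,"jaw":1},{"xyz":[0.007,-0.016,-0.018],"roll":1.2,"jaw":1},{"xyz":[0.012,-0.029,-0.027],"roll":2.4,"jaw":1},{"xyz":[0.018,-0.045,-0.036],"roll":3.7,"jaw":1},{"xyz":[0.026,-0.063,-0.045],"roll":5.3,"jaw":1},{"xyz":[0.036,-0.083,-0.052],"roll":7,"jaw":1},{"xyz":[0.045,-0.105,-0.057],"roll":9,"jaw":1}]' 60
python3 go.py 624 192 160 -17
```

```text
time_s: 19.85
ee_pos: [586.8, -98.3, 179.6]
ee_rot: [180.0, -0.1, 6.9]
force: [0.0, 0.9, -2.6]
gripper_width: 21.9
at [586.8 -98.3 179.6] yaw 6.88 w 21.9 F [ 0.   0.9 -2.6] t 19.85
shift m [ 0.0717 -0.2838  0.0196] roll 23.88 len 293
```

```bash
python3 -m pendant '[{"xyz":[0.006,-0.024,0.001],"roll":2,"jaw":1},{"xyz":[0.012,-0.048,0.002],"roll":4,"jaw":1},{"xyz":[0.018,-0.073,0.004],"roll":6,"jaw":1},{"xyz":[0.024,-0.098,0.006],"roll":8,"jaw":1},{"xyz":[0.031,-0.123,0.008],"roll":10,"jaw":1},{"xyz":[0.037,-0.147,0.01],"roll":12,"jaw":1},{"xyz":[0.043,-0.170,0.012],"roll":14,"jaw":1},{"xyz":[0.048,-0.192,0.014],"roll":16,"jaw":1}]' 60
python3 go.py 624 192 120 -17
```

```text
time_s: 20.85
ee_pos: [610.9, 98.4, 165.1]
ee_rot: [-180.0, -0.0, -9.1]
force: [0.5, 0.6, -2.4]
gripper_width: 21.5
at [610.9  98.4 165.1] yaw -9.1 w 21.5 F [ 0.5  0.6 -2.4] t 20.85
shift m [-0.0019 -0.0945  0.0451] roll 7.9 len 105
```

```bash
python3 -m pendant '[{"xyz":[0,-0.02,0.004],"roll":1.6,"jaw":1},{"xyz":[-0.001,-0.039,0.01],"roll":3.2,"jaw":1},{"xyz":[-0.001,-0.056,0.018],"roll":4.7,"jaw":1},{"xyz":[-0.002,-0.07,0.026],"roll":6,"jaw":1},{"xyz":[-0.002,-0.081,0.034],"roll":7,"jaw":1},{"xyz":[-0.002,-0.089,0.040],"roll":7.6,"jaw":1},{"xyz":[-0.002,-0.093,0.044],"roll":7.9,"jaw":1},{"xyz":[-0.002,-0.0945,0.045],"roll":7.9,"jaw":1}]' 60
cat > tr.py <<'E'
from h import *
# depth+colour measurement of tray deck outline and white covers near tray; frames via scene & side
def run(n):
    c,d,cam=grab(n);X=cloud(d,cam);hsv=cv2.cvtColor(c,cv2.COLOR_BGR2HSV);H,S,V=[hsv[...,i].astype(int) for i in range(3)]
    reg=(X[...,0]>330)&(X[...,0]<760)&(X[...,1]>-30)&(X[...,1]<420)
    m=reg&(H>5)&(H<25)&(S>60)&(X[...,2]>5)&(X[...,2]<40)
    for b in blobs(m,150): print(n,"tray",rect(b,15,cam))
    m=reg&(S<60)&(V>85)&(X[...,2]>22)
    for b in blobs(m,60):
        u=b.reshape(-1,2);z=np.median(X[u[:,1],u[:,0],2]);
        if z<110: print(n,"white z",z.round(1),u.mean(0).round(),rect(b,z,cam))
if __name__=="__main__":
    run("scene");run("side")
E
python3 tr.py;python3 go.py 624 192 83 -17
python3 - <<'E'
from h import *
a,_,_=grab("scene");b,_,_=grab("side")
k=lambda i:cv2.resize(i,(400,400),interpolation=cv2.INTER_CUBIC)
cv2.imwrite("pics/l4.png",np.hstack([k(a[110:230,290:410]),k(b[100:220,260:380])]))
E
```

```text
time_s: 21.85
ee_pos: [623.7, 190.3, 119.5]
ee_rot: [180.0, 0.0, -16.9]
force: [-0.5, 0.1, -2.8]
gripper_width: 21.9
scene tray [545.5  98.6 358.  144.7 -17. ]
scene white z 67.7 [342. 183.] [603.6  81.7  89.6  84.2  74.2]
side tray [536.8  87.  339.  142.5 -15.3]
side white z 64.8 [320. 165.] [604.9 108.3 154.1  71.4  70.5]
at [623.8 190.2 119.8] yaw -16.95 w 21.6 F [ 0.6  0.3 -2.6] t 21.95
shift m [-0.0004 -0.0017  0.0368] roll 0.05 len 37
```

View pics/l4.png

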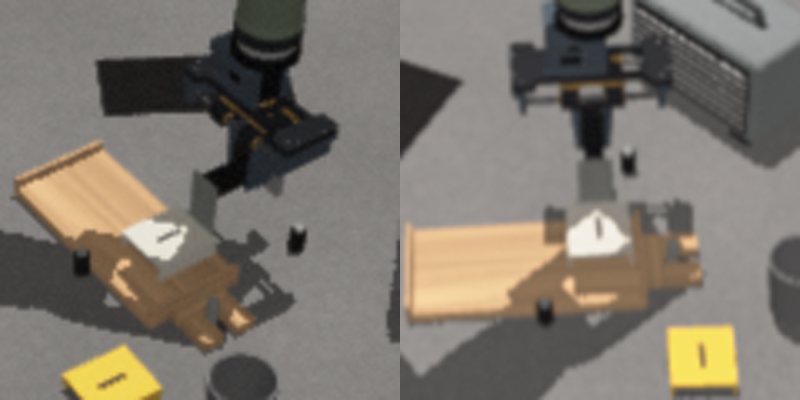

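```bash
python3 -m pendant '[{"xyz":[0,-0.001,0.008],"roll":0,"jaw":1},{"xyz":[0,-0.002,0.016],"roll":0,"jaw":1},{"xyz":[0,-0.002,0.023],"roll":0,"jaw":1},{"xyz":[0,-0.002,0.029],"roll":0,"jaw":1},{"xyz":[0,-0.002,0.034],"roll":0,"jaw":1},{"xyz":[0,-0.002,0.038],"roll":0,"jaw":1},{"xyz":[0,-0.002,0.042],"roll":0,"jaw":1},{"xyz":[0,-0.002,0.044],"roll":0,"jaw":1}]' 60
python3 go.py 624 192 75 -17
```

```text
time_s: 23.05
ee_pos: [624.4, 192.3, 75.6]
ee_rot: [180.0, -0.0, -16.9]
force: [-0.5, -0.0, -2.0]
gripper_width: 21.4
at [624.4 192.3  75.6] yaw -16.94 w 21.4 F [-0.5 -0.  -2. ] t 23.05
shift m [-0.0003  0.0004  0.0006] roll 0.06 len 1
```

```bash
python3 -m pendant '[{"xyz":[0,-0.004,0],"roll":0,"jaw":1},{"xyz":[0,-0.014,0],"roll":0,"jaw":1},{"xyz":[0,-0.029,0],"roll":0,"jaw":1},{"xyz":[0,-0.046,0],"roll":0,"jaw":1},{"xyz":[0,-0.064,0],"roll":0,"jaw":1},{"xyz":[0,-0.082,0],"roll":0,"jaw":1},{"xyz":[0,-0.096,0],"roll":0,"jaw":1},{"xyz":[0,-0.1,0],"roll":0,"jaw":1}]' 60
python3 -m pendant '[{"xyz":[0,0,-0.02],"roll":0,"jaw":1},{"xyz":[0,0,-0.06],"roll":0,"jaw":1},{"xyz":[0,0,-0.12],"roll":0,"jaw":1},{"xyz":[0,0,-0.18],"roll":0,"jaw":1},{"xyz":[0,0,-0.2],"roll":0,"jaw":1},{"xyz":[-0.02,0.03,-0.2],"roll":0,"jaw":1},{"xyz":[-0.05,0.08,-0.2],"roll":-3,"jaw":1},{"xyz":[-0.08,0.13,-0.2],"roll":-6,"jaw":1}]' 60
python3 tr.py
python3 - <<'E'
from h import *
a,_,_=grab("scene","s5");b,_,_=grab("side","d5")
k=lambda i:cv2.resize(i,(400,400),interpolation=cv2.INTER_CUBIC)
cv2.imwrite("pics/l5.png",np.hstack([k(a[110:270,240:400]),k(b[130:290,270:430])]))
E
python3 go.py 500 -110 160 0
```

```text
time_s: 24.05
ee_pos: [653.6, 289.1, 75.5]
ee_rot: [180.0, -0.0, -16.9]
force: [0.3, 0.1, -1.2]
gripper_width: 21.6
time_s: 25.05
ee_pos: [537.5, 185.4, 275.5]
ee_rot: [179.9, 0.0, -10.8]
force: [0.9, 0.4, -0.8]
gripper_width: 21.2
scene tray [545.7  98.6 358.3 144.7 -17. ]
scene white z 35.1 [341. 189.] [604.6  80.3  84.8  82.1  73.7]
side tray [536.9  87.4 339.1 141.7 -15.3]
side white z 31.4 [320. 176.] [593.1  76.8  79.4  72.2  70.5]
at [538.6 186.2 276.5] yaw -11.03 w 21.8 F [-0.4 -0.6 -0.3] t 25.25
shift m [0.0188 0.2981 0.1165] roll -11.03 len 321
```

View pics/l5.png

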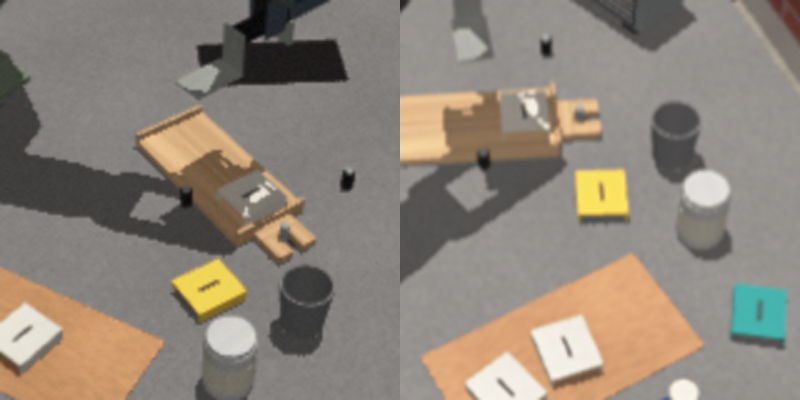

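Cover A sits flat on the deck next to the tongue end. Next is cover B; I recheck its position.

```bash
sed -i 's/>140)&on/>80)\&on/' cov.py; python3 cov.py scene side
python3 - <<'E'
import numpy as np
# TCP for covers: B heading -91.2
for c,h in(((503.3,-325.4),-91.2),((407.6,-354.5),-70.1)):
    u=np.array([np.cos(np.radians(h)),np.sin(np.radians(h))]);print("pre",(np.array(c)-215*u).round(1),"in",(np.array(c)-112.5*u).round(1),"yaw",h+90)
E
```

```text
scene [250. 245.] zmed 21.7 [ 513.1 -324.6   80.6   80.1   89.9]
scene [224. 236.] zmed 22.2 [ 415.7 -352.9   81.4   77.4  -69.9]
scene [341. 189.] zmed 34.2 [605.4  78.5  84.4  84.3 -17.5]
side [312. 286.] zmed 19.5 [ 404.5 -360.6   80.4   76.7  -70.4]
side [337. 270.] zmed 21.8 [ 501.6 -331.6   82.5   74.3   89.7]
side [320. 176.] zmed 29.8 [596.2  85.4  84.5  72.6  70.5]
pre [ 507.8 -110.4] in [ 505.7 -212.9] yaw -1.2000000000000028
pre [ 334.4 -152.3] in [ 369.3 -248.7] yaw 19.900000000000006
```

```bash
python3 go.py 507.8 -110.4 160 -1.2
python3 -m pendant '[{"xyz":[0,0.045,0],"roll":-1,"jaw":1},{"xyz":[0.004,0.095,0.01],"roll":-2.5,"jaw":1},{"xyz":[0.01,0.15,0.03],"roll":-4,"jaw":1},{"xyz":[0.016,0.2,0.055],"roll":-6,"jaw":1},{"xyz":[0.022,0.25,0.08],"roll":-8,"jaw":1},{"xyz":[0.026,0.29,0.105],"roll":-9,"jaw":1},{"xyz":[0.026,0.297,0.13],"roll":-9.8,"jaw":1},{"xyz":[0.026,0.297,0.16],"roll":-9.8,"jaw":1}]' 60
python3 go.py 507.8 -110.4 62.5 -1.2
```

```text
at [540.1 187.3 276.3] yaw -10.96 w 21.8 F [-0.5  0.4 -1.8] t 25.35
shift m [0.025  0.2984 0.1163] roll -9.76 len 321
time_s: 26.35
ee_pos: [510.2, -110.7, 115.0]
ee_rot: [180.0, -0.1, -1.2]
force: [-0.0, 0.7, -1.4]
gripper_width: 21.8
at [ 510.2 -110.7  115. ] yaw -1.22 w 21.8 F [-0.   0.7 -1.4] t 26.35
shift m [-0.0024 -0.0003  0.0525] roll -0.02 len 53
```

```bash
python3 -m pendant '[{"xyz":[-0.001,0,0.015],"roll":0,"jaw":1},{"xyz":[-0.002,0,0.03],"roll":0,"jaw":1},{"xyz":[-0.002,0,0.042],"roll":0,"jaw":1},{"xyz":[-0.002,0,0.049],"roll":0,"jaw":1},{"xyz":[-0.002,0,0.052],"roll":0,"jaw":1},{"xyz":[-0.002,0,0.0525],"roll":0,"jaw":1},{"xyz":[-0.002,0,0.0525],"roll":0,"jaw":1},{"xyz":[-0.002,0,0.0525],"roll":0,"jaw":1}]' 60
python3 go.py 505.7 -212.9 62.5 -1.2;python3 cov.py scene
```

```text
time_s: 27.35
ee_pos: [506.5, -109.7, 63.6]
ee_rot: [180.0, -0.0, -1.1]
force: [0.6, 0.3, -1.6]
gripper_width: 21.5
at [ 506.5 -109.7   63.6] yaw -1.14 w 21.5 F [ 0.6  0.3 -1.6] t 27.35
shift m [0.0013 0.1032 0.0011] roll 0.06 len 103
scene [250. 246.] zmed 22.5 [ 513.  -325.5   82.3   79.7   89.8]
scene [224. 236.] zmed 21.7 [ 415.5 -352.8   81.2   77.9  -70.5]
scene [341. 189.] zmed 31.8 [604.5  81.   86.3  85.2  74.7]
```

Lateral error is about 1 mm. I insert, then lift and check.

```bash
python3 -m pendant '[{"xyz":[0.001,0.01,0.001],"roll":0,"jaw":1},{"xyz":[0.001,0.025,0.001],"roll":0,"jaw":1},{"xyz":[0.001,0.04,0.001],"roll":0,"jaw":1},{"xyz":[0.001,0.055,0.001],"roll":0,"jaw":1},{"xyz":[0.001,0.07,0.001],"roll":0,"jaw":1},{"xyz":[0.001,0.087,0.001],"roll":0,"jaw":1},{"xyz":[0.001,0.099,0.001],"roll":0,"jaw":1},{"xyz":[0.001,0.103,0.001],"roll":0,"jaw":1}]' 60
python3 -m pendant '[{"xyz":[0,0,-0.004],"roll":0,"jaw":1},{"xyz":[0,0,-0.008],"roll":0,"jaw":1},{"xyz":[0,0,-0.012],"roll":0,"jaw":1},{"xyz":[0,0,-0.018],"roll":0,"jaw":1},{"xyz":[0,0,-0.026],"roll":0,"jaw":1},{"xyz":[0,0,-0.038],"roll":0,"jaw":1},{"xyz":[0,0,-0.05],"roll":0,"jaw":1},{"xyz":[0,0,-0.06],"roll":0,"jaw":1}]' 60
python3 cov.py scene; python3 go.py 543 217 165 -17
```

```text
time_s: 28.4
ee_pos: [505.2, -213.5, 62.2]
ee_rot: [180.0, -0.0, -1.2]
force: [0.1, 0.6, -1.2]
gripper_width: 22.1
time_s: 29.4
ee_pos: [505.4, -212.7, 123.4]
ee_rot: [180.0, -0.1, -1.1]
force: [0.5, 0.3, -2.5]
gripper_width: 21.7
scene [224. 236.] zmed 22.2 [ 416.1 -354.2   85.6   76.1  -68.6]
scene [342. 189.] zmed 33.7 [604.4  80.5  86.4  84.4  73.8]
at [ 506.1 -213.   124.6] yaw -1.15 w 21.4 F [ 0.6 -0.6 -0.7] t 29.45
shift m [ 0.0283 -0.4307 -0.0404] roll 15.85 len 433
```

```bash
python3 -m pendant '[{"xyz":[0,-0.002,-0.004],"roll":0.1,"jaw":1},{"xyz":[0.001,-0.007,-0.01],"roll":0.3,"jaw":1},{"xyz":[0.001,-0.016,-0.018],"roll":0.6,"jaw":1},{"xyz":[0.002,-0.029,-0.026],"roll":1.1,"jaw":1},{"xyz":[0.003,-0.045,-0.034],"roll":1.7,"jaw":1},{"xyz":[0.004,-0.063,-0.042],"roll":2.4,"jaw":1},{"xyz":[0.005,-0.084,-0.048],"roll":3.1,"jaw":1},{"xyz":[0.007,-0.107,-0.052],"roll":4,"jaw":1}]' 60
python3 -m pendant '[{"xyz":[0.001,-0.025,0],"roll":0.9,"jaw":1},{"xyz":[0.0015,-0.051,0],"roll":1.8,"jaw":1},{"xyz":[0.002,-0.077,0],"roll":2.8,"jaw":1},{"xyz":[0.002,-0.103,0],"roll":3.8,"jaw":1},{"xyz":[0.002,-0.129,0.002],"roll":4.8,"jaw":1},{"xyz":[0.002,-0.155,0.004],"roll":5.8,"jaw":1},{"xyz":[0.002,-0.180,0.007],"roll":6.8,"jaw":1},{"xyz":[0.002,-0.204,0.010],"roll":7.8,"jaw":1}]' 60
python3 go.py 543 217 120 -17
```

```text
time_s: 30.45
ee_pos: [514.4, -104.3, 175.0]
ee_rot: [-180.0, -0.0, -5.2]
force: [-0.2, -0.0, -3.6]
gripper_width: 21.7
time_s: 31.45
ee_pos: [534.4, 99.0, 164.6]
ee_rot: [-180.0, -0.0, -13.0]
force: [-0.1, -0.3, -2.6]
gripper_width: 21.4
at [534.4  99.  164.6] yaw -12.95 w 21.4 F [-0.1 -0.3 -2.6] t 31.45
shift m [-0.018  -0.1169  0.0446] roll 4.05 len 126
```

```bash
python3 -m pendant '[{"xyz":[-0.003,-0.024,0.005],"roll":0.8,"jaw":1},{"xyz":[-0.007,-0.046,0.01],"roll":1.6,"jaw":1},{"xyz":[-0.01,-0.066,0.018],"roll":2.3,"jaw":1},{"xyz":[-0.013,-0.084,0.026],"roll":3,"jaw":1},{"xyz":[-0.015,-0.099,0.034],"roll":3.5,"jaw":1},{"xyz":[-0.017,-0.11,0.040],"roll":3.9,"jaw":1},{"xyz":[-0.018,-0.116,0.044],"roll":4,"jaw":1},{"xyz":[-0.018,-0.117,0.045],"roll":4,"jaw":1}]' 60
python3 go.py 543 217 75 -17
python3 - <<'E'
from h import *
a,_,_=grab("scene","s6");b,_,_=grab("side","d6")
k=lambda i:cv2.resize(i,(400,400),interpolation=cv2.INTER_CUBIC)
cv2.imwrite("pics/l6.png",np.hstack([k(a[110:230,290:410]),k(b[100:220,260:380])]))
E
```

```text
time_s: 32.45
ee_pos: [543.1, 215.4, 119.0]
ee_rot: [180.0, 0.0, -16.9]
force: [0.5, 0.0, -3.0]
gripper_width: 21.6
at [543.1 215.4 119. ] yaw -16.92 w 21.6 F [ 0.5  0.  -3. ] t 32.45
shift m [-0.0006 -0.0015  0.044 ] roll 0.08 len 44
```

View pics/l6.png

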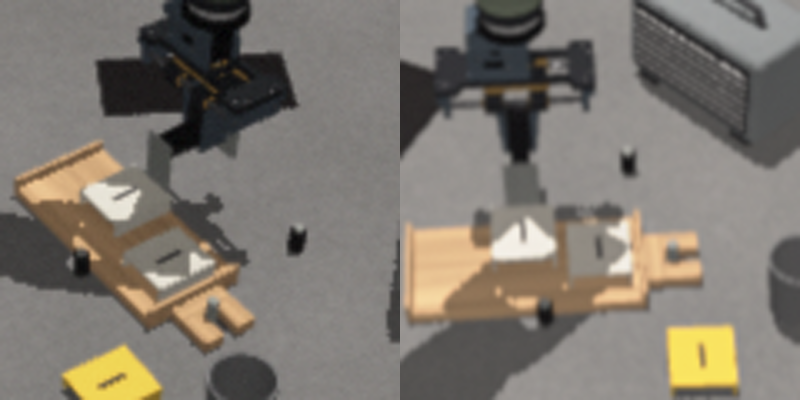

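```bash
python3 -m pendant '[{"xyz":[0,0.001,0.008],"roll":0,"jaw":1},{"xyz":[0,0.003,0.016],"roll":0,"jaw":1},{"xyz":[0,0.003,0.023],"roll":0,"jaw":1},{"xyz":[0,0.003,0.029],"roll":0,"jaw":1},{"xyz":[0,0.003,0.034],"roll":0,"jaw":1},{"xyz":[0,0.003,0.038],"roll":0,"jaw":1},{"xyz":[0,0.003,0.042],"roll":0,"jaw":1},{"xyz":[0,0.003,0.044],"roll":0,"jaw":1}]' 60
python3 -m pendant '[{"xyz":[0,-0.004,0],"roll":0,"jaw":1},{"xyz":[0,-0.014,0],"roll":0,"jaw":1},{"xyz":[0,-0.029,0],"roll":0,"jaw":1},{"xyz":[0,-0.046,0],"roll":0,"jaw":1},{"xyz":[0,-0.064,0],"roll":0,"jaw":1},{"xyz":[0,-0.082,0],"roll":0,"jaw":1},{"xyz":[0,-0.096,0],"roll":0,"jaw":1},{"xyz":[0,-0.1,0],"roll":0,"jaw":1}]' 60
python3 -m pendant '[{"xyz":[0,0,-0.02],"roll":0,"jaw":1},{"xyz":[0,0,-0.06],"roll":0,"jaw":1},{"xyz":[0,0,-0.12],"roll":0,"jaw":1},{"xyz":[0,0,-0.18],"roll":0,"jaw":1},{"xyz":[0,0,-0.2],"roll":0,"jaw":1},{"xyz":[-0.03,0.01,-0.2],"roll":-3,"jaw":1},{"xyz":[-0.07,0.03,-0.2],"roll":-6,"jaw":1},{"xyz":[-0.11,0.06,-0.2],"roll":-9,"jaw":1}]' 60
python3 - <<'E'
from h import *
a,d,cam=grab("scene","s7");b,d2,cam2=grab("side","d7")
k=lambda i:cv2.resize(i,(400,400),interpolation=cv2.INTER_CUBIC)
cv2.imwrite("pics/l7.png",np.hstack([k(a[140:220,310:390]),k(b[130:210,260:340])]))
E
python3 cov.py scene side
```

```text
time_s: 33.55
ee_pos: [542.4, 212.5, 75.1]
ee_rot: [180.0, -0.0, -16.9]
force: [-0.7, 0.4, -2.3]
gripper_width: 22.0
time_s: 34.55
ee_pos: [571.7, 309.2, 75.1]
ee_rot: [180.0, -0.0, -16.9]
force: [-0.5, 0.1, -2.0]
gripper_width: 21.8
time_s: 35.55
ee_pos: [447.4, 282.3, 274.9]
ee_rot: [180.0, 0.0, -7.9]
force: [-0.1, 0.0, -0.9]
gripper_width: 22.0
scene [224. 236.] zmed 20.5 [ 415.5 -352.8   81.2   77.9  -70.5]
side [312. 286.] zmed 20.1 [ 404.6 -360.6   80.4   76.5  -70.4]
side [298. 177.] zmed 23.2 [511.5 106.5  84.1  70.2  70.8]
side [320. 175.] zmed 22.0 [596.2  85.5  84.5  72.6  70.5]
```

View pics/l7.png

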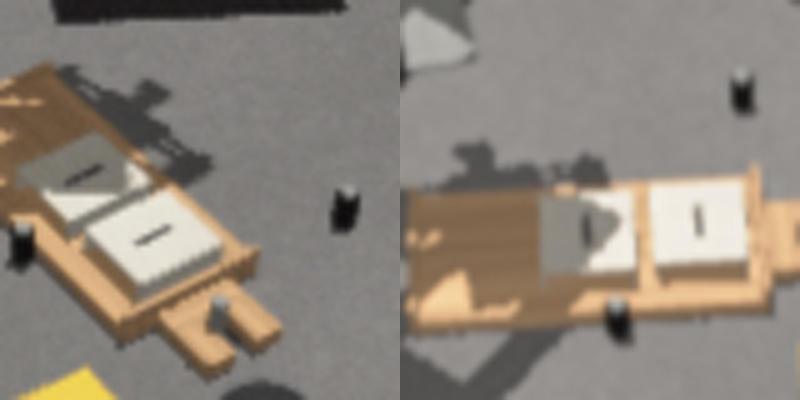

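A and B both sit on the deck with a gap of about 10 mm, slightly towards the blower edge. C has not moved; I go for it.

```bash
python3 go.py 334.4 -152.3 200 19.9
```

```text
at [448.3 282.3 275.8] yaw -7.95 w 21.5 F [ 0.3 -0.5 -1.2] t 35.75
shift m [-0.0526  0.4462  0.0758] roll -27.85 len 456
```

```bash
python3 -m pendant '[{"xyz":[-0.005,0.05,0],"roll":-3,"jaw":1},{"xyz":[-0.012,0.11,0],"roll":-7,"jaw":1},{"xyz":[-0.02,0.17,0],"roll":-11,"jaw":1},{"xyz":[-0.027,0.23,0.01],"roll":-15,"jaw":1},{"xyz":[-0.034,0.29,0.025],"roll":-19,"jaw":1},{"xyz":[-0.041,0.35,0.045],"roll":-23,"jaw":1},{"xyz":[-0.048,0.405,0.065],"roll":-26,"jaw":1},{"xyz":[-0.053,0.446,0.076],"roll":-27.9,"jaw":1}]' 60
python3 go.py 334.4 -152.3 62.5 19.9; python3 cov.py scene
```

```text
time_s: 36.75
ee_pos: [334.4, -154.2, 198.7]
ee_rot: [180.0, 0.0, 19.9]
force: [0.9, -0.4, -1.8]
gripper_width: 21.9
at [ 334.4 -154.2  198.7] yaw 19.88 w 21.9 F [ 0.9 -0.4 -1.8] t 36.75
shift m [ 0.0006 -0.0018  0.1362] roll -0.02 len 136
scene [224. 236.] zmed 20.7 [ 415.9 -353.5   83.3   76.4  -66.8]
```

```bash
python3 -m pendant '[{"xyz":[0.0005,-0.002,0.03],"roll":0,"jaw":1},{"xyz":[0.0005,-0.002,0.06],"roll":0,"jaw":1},{"xyz":[0.0005,-0.002,0.09],"roll":0,"jaw":1},{"xyz":[0.0005,-0.002,0.115],"roll":0,"jaw":1},{"xyz":[0.0005,-0.002,0.13],"roll":0,"jaw":1},{"xyz":[0.0005,-0.002,0.135],"roll":0,"jaw":1},{"xyz":[0.0005,-0.002,0.136],"roll":0,"jaw":1},{"xyz":[0.0005,-0.002,0.136],"roll":0,"jaw":1}]' 60
python3 go.py 369.3 -248.7 62.5 19.9
python3 cov.py scene side
```

```text
time_s: 37.8
ee_pos: [335.1, -149.9, 63.7]
ee_rot: [179.9, -0.1, 19.9]
force: [-0.0, 0.0, -2.8]
gripper_width: 21.5
at [ 335.1 -149.9   63.7] yaw 19.95 w 21.5 F [-0.   0.  -2.8] t 37.8
shift m [-0.0016  0.1045  0.0012] roll 0.05 len 104
scene [224. 236.] zmed 22.2 [ 415.5 -352.8   81.2   77.9  -70.5]
side [312. 286.] zmed 20.6 [ 404.7 -360.6   80.4   76.3  -70.4]
side [298. 178.] zmed 27.1 [511.4 106.6  84.1  70.4  70.8]
side [320. 175.] zmed 22.4 [596.2  85.1  83.8  72.9  70.5]
```

```bash
python3 -m pendant '[{"xyz":[-0.001,0.01,0.001],"roll":0,"jaw":1},{"xyz":[-0.001,0.025,0.001],"roll":0,"jaw":1},{"xyz":[-0.001,0.04,0.001],"roll":0,"jaw":1},{"xyz":[-0.001,0.055,0.001],"roll":0,"jaw":1},{"xyz":[-0.001,0.07,0.001],"roll":0,"jaw":1},{"xyz":[-0.001,0.087,0.001],"roll":0,"jaw":1},{"xyz":[-0.001,0.099,0.001],"roll":0,"jaw":1},{"xyz":[-0.001,0.104,0.001],"roll":0,"jaw":1}]' 60
python3 -m pendant '[{"xyz":[0,0,-0.004],"roll":0,"jaw":1},{"xyz":[0,0,-0.008],"roll":0,"jaw":1},{"xyz":[0,0,-0.012],"roll":0,"jaw":1},{"xyz":[0,0,-0.018],"roll":0,"jaw":1},{"xyz":[0,0,-0.026],"roll":0,"jaw":1},{"xyz":[0,0,-0.038],"roll":0,"jaw":1},{"xyz":[0,0,-0.05],"roll":0,"jaw":1},{"xyz":[0,0,-0.06],"roll":0,"jaw":1}]' 60
python3 cov.py scene side; python3 go.py 410 20 170 2;python3 go.py 460 236 170 -17
```

```text
time_s: 38.9
ee_pos: [369.3, -248.5, 62.2]
ee_rot: [180.0, -0.0, 19.9]
force: [0.6, 1.1, -2.0]
gripper_width: 21.7
time_s: 39.9
ee_pos: [369.2, -247.8, 123.3]
ee_rot: [179.9, -0.0, 20.0]
force: [0.4, -0.7, -2.3]
gripper_width: 21.6
side [320. 175.] zmed 27.8 [596.3  85.5  84.7  72.8  70.5]
at [ 369.7 -248.2  123.6] yaw 19.96 w 21.6 F [ 0.2  0.3 -3.1] t 40.0
shift m [ 0.1294 -0.2384 -0.0464] roll 17.96 len 275
at [ 369.7 -248.2  123.6] yaw 19.96 w 21.6 F [ 0.2  0.3 -3.1] t 40.0
shift m [ 0.2501 -0.4243 -0.0464] roll 36.96 len 495
```

```bash
python3 -m pendant '[{"xyz":[0.001,-0.002,-0.004],"roll":0.2,"jaw":1},{"xyz":[0.004,-0.007,-0.01],"roll":0.6,"jaw":1},{"xyz":[0.009,-0.016,-0.018],"roll":1.3,"jaw":1},{"xyz":[0.017,-0.029,-0.025],"roll":2.4,"jaw":1},{"xyz":[0.027,-0.045,-0.032],"roll":3.8,"jaw":1},{"xyz":[0.037,-0.063,-0.038],"roll":5.4,"jaw":1},{"xyz":[0.049,-0.084,-0.043],"roll":7.2,"jaw":1},{"xyz":[0.063,-0.107,-0.047],"roll":9.3,"jaw":1}]' 60
python3 go.py 460 236 160 -17
```

```text
time_s: 41.0
ee_pos: [391.8, -124.3, 169.8]
ee_rot: [180.0, -0.0, 10.6]
force: [0.6, -0.5, -2.7]
gripper_width: 21.4
at [ 391.8 -124.3  169.8] yaw 10.56 w 21.4 F [ 0.6 -0.5 -2.7] t 41.0
shift m [ 0.1331 -0.3417  0.0098] roll 27.56 len 367
```

```bash
python3 -m pendant '[{"xyz":[0.010,-0.025,0],"roll":2.1,"jaw":1},{"xyz":[0.020,-0.05,0],"roll":4.1,"jaw":1},{"xyz":[0.030,-0.076,0],"roll":6.2,"jaw":1},{"xyz":[0.040,-0.102,0.001],"roll":8.3,"jaw":1},{"xyz":[0.050,-0.128,0.002],"roll":10.4,"jaw":1},{"xyz":[0.060,-0.154,0.003],"roll":12.5,"jaw":1},{"xyz":[0.070,-0.179,0.004],"roll":14.5,"jaw":1},{"xyz":[0.079,-0.203,0.005],"roll":16.4,"jaw":1}]' 60
python3 go.py 460 236 120 -17
```

```text
time_s: 42.0
ee_pos: [431.8, 90.1, 164.6]
ee_rot: [-180.0, -0.0, -5.8]
force: [0.0, 0.9, -2.0]
gripper_width: 21.5
at [431.8  90.1 164.6] yaw -5.8 w 21.5 F [ 0.   0.9 -2. ] t 42.0
shift m [ 0.0133 -0.148   0.0446] roll 11.2 len 155
```

```bash
python3 -m pendant '[{"xyz":[0.002,-0.024,0.002],"roll":1.8,"jaw":1},{"xyz":[0.004,-0.048,0.005],"roll":3.6,"jaw":1},{"xyz":[0.006,-0.072,0.01],"roll":5.4,"jaw":1},{"xyz":[0.008,-0.095,0.016],"roll":7.1,"jaw":1},{"xyz":[0.010,-0.115,0.022],"roll":8.7,"jaw":1},{"xyz":[0.012,-0.131,0.028],"roll":10,"jaw":1},{"xyz":[0.013,-0.142,0.033],"roll":10.8,"jaw":1},{"xyz":[0.013,-0.148,0.036],"roll":11.2,"jaw":1}]' 60
python3 go.py 460 236 75 -17
python3 - <<'E'
from h import *
a,_,_=grab("scene","s8");b,_,_=grab("side","d8")
k=lambda i:cv2.resize(i,(400,400),interpolation=cv2.INTER_CUBIC)
cv2.imwrite("pics/l8.png",np.hstack([k(a[120:220,290:390]),k(b[110:210,240:340])]))
E
```

```text
time_s: 43.0
ee_pos: [459.4, 235.1, 128.1]
ee_rot: [180.0, -0.0, -16.9]
force: [-1.4, 0.5, -2.3]
gripper_width: 21.8
at [459.4 235.1 128.1] yaw -16.92 w 21.8 F [-1.4  0.5 -2.3] t 43.0
shift m [ 0.0004 -0.001   0.0531] roll 0.08 len 53
```

View pics/l8.png

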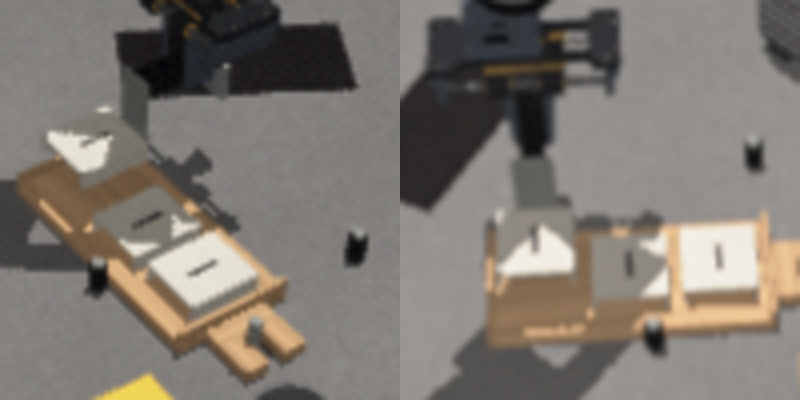

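C is over the far slot: about 6 mm clear of the lip and 11 mm from B after parallax. I shift 2 mm towards B and lower.

```bash
python3 -m pendant '[{"xyz":[0.001,0,0.01],"roll":0,"jaw":1},{"xyz":[0.002,0,0.02],"roll":0,"jaw":1},{"xyz":[0.002,0,0.029],"roll":0,"jaw":1},{"xyz":[0.002,0,0.036],"roll":0,"jaw":1},{"xyz":[0.002,0,0.042],"roll":0,"jaw":1},{"xyz":[0.002,0,0.047],"roll":0,"jaw":1},{"xyz":[0.002,0,0.051],"roll":0,"jaw":1},{"xyz":[0.002,0,0.053],"roll":0,"jaw":1}]' 60
python3 -m pendant '[{"xyz":[0,-0.004,0],"roll":0,"jaw":1},{"xyz":[0,-0.014,0],"roll":0,"jaw":1},{"xyz":[0,-0.029,0],"roll":0,"jaw":1},{"xyz":[0,-0.046,0],"roll":0,"jaw":1},{"xyz":[0,-0.064,0],"roll":0,"jaw":1},{"xyz":[0,-0.082,0],"roll":0,"jaw":1},{"xyz":[0,-0.096,0],"roll":0,"jaw":1},{"xyz":[0,-0.1,0],"roll":0,"jaw":1}]' 60
python3 -m pendant '[{"xyz":[0,0,-0.02],"roll":0,"jaw":1},{"xyz":[0,0,-0.06],"roll":0,"jaw":1},{"xyz":[0,0,-0.12],"roll":3,"jaw":1},{"xyz":[0,0,-0.18],"roll":8,"jaw":1},{"xyz":[0,0,-0.2],"roll":15,"jaw":1},{"xyz":[0,-0.02,-0.2],"roll":22,"jaw":1},{"xyz":[0,-0.04,-0.2],"roll":29,"jaw":1},{"xyz":[0,-0.06,-0.2],"roll":33,"jaw":1}]' 60
python3 - <<'E'
from h import *
a,d,cam=grab("scene","s9");b,d2,cam2=grab("side","d9")
k=lambda i:cv2.resize(i,(400,400),interpolation=cv2.INTER_CUBIC)
cv2.imwrite("pics/l9.png",np.hstack([k(a[130:220,300:390]),k(b[120:210,250:340])]))
E
python3 cov.py scene side;python3 go.py 456 447.5 150 -49.2
```

```text
time_s: 44.1
ee_pos: [461.5, 233.9, 75.1]
ee_rot: [180.0, -0.0, -16.9]
force: [0.9, -0.4, -1.2]
gripper_width: 21.6
time_s: 45.1
ee_pos: [490.9, 330.6, 75.1]
ee_rot: [180.0, -0.0, -16.9]
force: [-0.3, -0.0, -2.4]
gripper_width: 21.5
time_s: 46.1
ee_pos: [508.0, 386.9, 275.1]
ee_rot: [180.0, -0.0, -50.1]
force: [0.4, -0.1, -1.6]
gripper_width: 21.7
side [276. 179.] zmed 31.1 [428.8 115.9  86.6  71.9  73.9]
side [298. 178.] zmed 21.9 [511.3 107.3  83.1  73.8  69. ]
side [320. 175.] zmed 24.8 [596.2  85.6  84.7  72.6  70.5]
at [507.8 386.3 274.7] yaw -49.88 w 22.0 F [ 0.5 -0.2 -1.9] t 46.3
shift m [-8.020e-02  1.000e-04  1.247e-01] roll -0.68 len 148
```

View pics/l9.png

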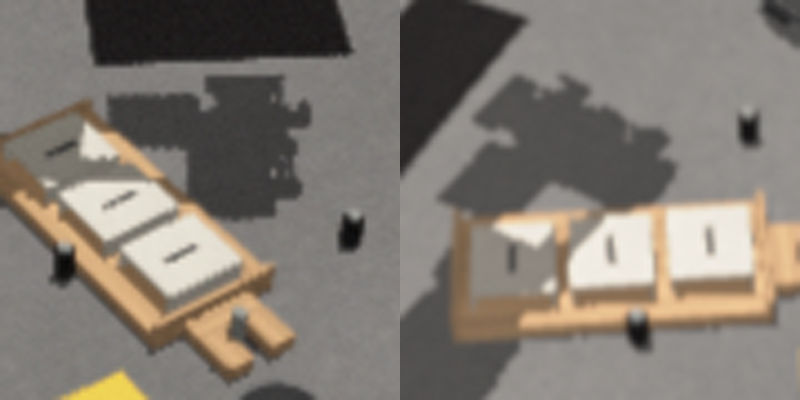

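All three covers are on the deck with clear gaps. I return the spatula to the mat.

```bash
python3 -m pendant '[{"xyz":[-0.02,0,0],"roll":-0.6,"jaw":1},{"xyz":[-0.045,0,0],"roll":-0.6,"jaw":1},{"xyz":[-0.07,0,0.02],"roll":-0.6,"jaw":1},{"xyz":[-0.08,0,0.06],"roll":-0.6,"jaw":1},{"xyz":[-0.08,0,0.11],"roll":-0.6,"jaw":1},{"xyz":[-0.08,0,0.15],"roll":-0.6,"jaw":1},{"xyz":[-0.08,0,0.185],"roll":-0.6,"jaw":1},{"xyz":[-0.08,0,0.2],"roll":-0.6,"jaw":1}]' 60
python3 go.py 455.6 448 56.5 -49.2
```

```text
time_s: 47.3
ee_pos: [454.9, 447.6, 73.4]
ee_rot: [179.8, 0.0, -49.3]
force: [-0.1, 0.8, -1.3]
gripper_width: 21.4
at [454.9 447.6  73.4] yaw -49.3 w 21.4 F [-0.1  0.8 -1.3] t 47.3
shift m [ 0.0002 -0.0008  0.0169] roll -0.1 len 17
```

```bash
python3 -m pendant '[{"xyz":[0,0,0.004],"roll":0,"jaw":1},{"xyz":[0,0,0.008],"roll":0,"jaw":1},{"xyz":[0,0,0.011],"roll":0,"jaw":1},{"xyz":[0,0,0.013],"roll":0,"jaw":1},{"xyz":[0,0,0.0145],"roll":0,"jaw":1},{"xyz":[0,0,0.016],"roll":0,"jaw":1},{"xyz":[0,0,0.0165],"roll":0,"jaw":1},{"xyz":[0,0,0.0165],"roll":0,"jaw":1}]' 60
python3 go.py 455.6 448 56.5 -49.2
```

```text
time_s: 48.3
ee_pos: [456.6, 448.1, 58.7]
ee_rot: [180.0, -0.0, -49.3]
force: [0.6, 0.5, -1.4]
gripper_width: 22.0
at [456.6 448.1  58.7] yaw -49.34 w 22.0 F [ 0.6  0.5 -1.4] t 48.3
shift m [-0.0006  0.0009  0.0022] roll -0.14 len 2
```

```bash
python3 -m pendant '[{"xyz":[0,0,0.001],"roll":0,"jaw":1},{"xyz":[0,0,0.0015],"roll":0,"jaw":1},{"xyz":[0,0,0.002],"roll":0,"jaw":1},{"xyz":[0,0,0.002],"roll":0,"jaw":1},{"xyz":[0,0,0.0025],"roll":0,"jaw":1},{"xyz":[0,0,0.0025],"roll":0,"jaw":1},{"xyz":[0,0,0.003],"roll":0,"jaw":1},{"xyz":[0,0,0.003],"roll":0,"jaw":1}]' 60
python3 go.py 455.6 448 56.5 -49.2
```

```text
time_s: 49.3
ee_pos: [456.7, 448.2, 57.2]
ee_rot: [-180.0, -0.0, -49.3]
force: [-0.0, -1.3, 8.4]
gripper_width: 21.7
at [456.7 448.2  57.2] yaw -49.35 w 21.7 F [-0.  -1.3  8.4] t 49.3
shift m [-0.0006  0.001   0.0007] roll -0.15 len 1
```

Contact with the mat at 8 N. I release and rise.

```bash
python3 -m pendant '[{"xyz":[0,0,-0.001],"roll":0,"jaw":0.9},{"xyz":[0,0,-0.001],"roll":0,"jaw":0.6},{"xyz":[0,0,-0.001],"roll":0,"jaw":0.4},{"xyz":[0,0,-0.001],"roll":0,"jaw":0.2},{"xyz":[0,0,-0.001],"roll":0,"jaw":0.2},{"xyz":[0,0,-0.001],"roll":0,"jaw":0.2},{"xyz":[0,0,-0.02],"roll":0,"jaw":0.2},{"xyz":[0,0,-0.05],"roll":0,"jaw":0.2}]' 60
python3 -m pendant '[{"xyz":[0,0,-0.05],"roll":0,"jaw":1},{"xyz":[0,0,-0.11],"roll":0,"jaw":1},{"xyz":[0,0,-0.17],"roll":0,"jaw":1},{"xyz":[0,0.05,-0.2],"roll":-10,"jaw":1},{"xyz":[0,0.1,-0.2],"roll":-20,"jaw":1},{"xyz":[0,0.14,-0.2],"roll":-30,"jaw":1},{"xyz":[0,0.18,-0.2],"roll":-40,"jaw":1},{"xyz":[0,0.2,-0.2],"roll":-50,"jaw":1}]' 60
python3 arc.py 285 105 24 163;python3 - <<'E'
from h import *
b,d,cam=grab("scene","s10");X=cloud(d,cam);X=X-[6.7,-.5,0]
m=(X[...,2]>58)&(X[...,2]<85)&(X[...,0]>380)&(X[...,0]<520)&(X[...,1]>370)&(X[...,1]<520)
for q in blobs(m,20): r=rect(q,70,cam);print("handle",r-[6.7,-.5,0,0,0],np.median(X[...,2][m]))
b,d,cam=grab("side","d10")
cv2.imwrite("pics/l10.png",cv2.resize(b[80:230,190:340],(600,600),interpolation=cv2.INTER_CUBIC))
E
```

```text
time_s: 50.3
ee_pos: [456.0, 447.6, 105.1]
ee_rot: [179.8, -0.0, -49.3]
force: [0.2, 0.4, -0.3]
gripper_width: 73.0
time_s: 51.3
ee_pos: [303.3, 316.5, 306.1]
ee_rot: [-180.0, -0.0, 1.0]
force: [-0.5, 0.3, -0.9]
gripper_width: 0.9
163.0 [369.  40.  24.] xyz [0.061 0.278 0.282] roll -72.0
handle [458.1 429.2 112.6  36.5  39.5] 68.38022914845953
```

View pics/l10.png

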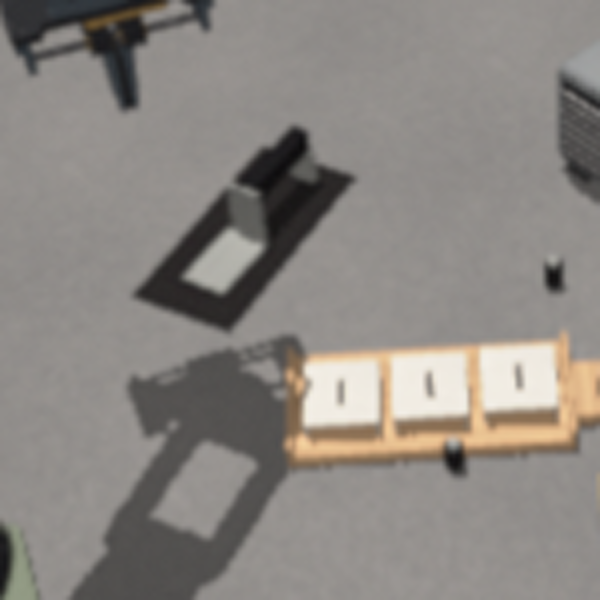

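The spatula stands on the mat (blade (220,262), heel leg (310,165)) and the three covers are on the tray. Now the push back towards the blower from the tray's other edge.

```bash
python3 -m pendant '[{"xyz":[0.01,0.04,0],"roll":-10,"jaw":1},{"xyz":[0.02,0.08,0],"roll":-20,"jaw":1},{"xyz":[0.03,0.13,0],"roll":-30,"jaw":1},{"xyz":[0.04,0.18,0.03],"roll":-40,"jaw":1},{"xyz":[0.05,0.23,0.07],"roll":-50,"jaw":1},{"xyz":[0.061,0.278,0.12],"roll":-60,"jaw":1},{"xyz":[0.061,0.278,0.16],"roll":-70,"jaw":1},{"xyz":[0.061,0.278,0.18],"roll":-72,"jaw":1}]' 60
python3 arc.py 285 105 24 163
```

```text
time_s: 52.4
ee_pos: [368.8, 39.1, 123.3]
ee_rot: [-179.8, 0.1, 72.5]
force: [0.0, 0.4, -0.9]
gripper_width: 0.3
163.0 [369.  40.  24.] xyz [ 0.001 -0.     0.099] roll -0.5
```

```bash
python3 -m pendant '[{"xyz":[0.001,0,0.02],"roll":-0.5,"jaw":1},{"xyz":[0.001,0,0.045],"roll":-0.5,"jaw":1},{"xyz":[0.001,0,0.07],"roll":-0.5,"jaw":1},{"xyz":[0.001,0,0.09],"roll":-0.5,"jaw":1},{"xyz":[0.001,0,0.097],"roll":-0.5,"jaw":1},{"xyz":[0.001,0,0.098],"roll":-0.5,"jaw":1},{"xyz":[0.001,0,0.098],"roll":-0.5,"jaw":1},{"xyz":[0.001,0,0.098],"roll":-0.5,"jaw":1}]' 60
python3 arc.py 284 79 24 163 160 157 154 151 148
```

```text
time_s: 53.4
ee_pos: [370.0, 41.6, 28.3]
ee_rot: [179.9, -0.0, 73.1]
force: [-0.3, 0.3, -0.4]
gripper_width: 0.6
163.0 [377.  64.  24.] xyz [0.024 0.    0.004] roll 0.1
160.0 [378.  80.  24.] xyz [ 0.039 -0.003  0.004] roll 3.1
157.0 [380.  95.  24.] xyz [ 0.054 -0.006  0.004] roll 6.1
154.0 [382. 110.  24.] xyz [ 0.069 -0.008  0.004] roll 9.1
151.0 [385. 126.  24.] xyz [ 0.085 -0.01   0.004] roll 12.1
148.0 [389. 141.  24.] xyz [ 0.1   -0.01   0.004] roll 15.1
```

```bash
python3 -m pendant '[{"xyz":[0.008,0,0.003],"roll":0,"jaw":1},{"xyz":[0.016,0,0.004],"roll":0,"jaw":1},{"xyz":[0.021,0,0.004],"roll":0,"jaw":1},{"xyz":[0.024,-0.001,0.004],"roll":0,"jaw":1},{"xyz":[0.028,-0.001,0.004],"roll":1,"jaw":1},{"xyz":[0.034,-0.002,0.004],"roll":2,"jaw":1},{"xyz":[0.041,-0.003,0.004],"roll":3.5,"jaw":1},{"xyz":[0.050,-0.005,0.004],"roll":5,"jaw":1}]' 60
python3 arc.py 283 79 24 157 154 151 148 145 142 139
```

```text
time_s: 54.4
ee_pos: [377.9, 90.7, 23.5]
ee_rot: [-179.9, 0.1, 68.1]
force: [-0.5, -3.2, 2.3]
gripper_width: 0.3
157.0 [381.  95.  24.] xyz [ 0.005  0.001 -0.   ] roll 1.1
154.0 [383. 110.  24.] xyz [ 0.02  -0.003 -0.   ] roll 4.1
151.0 [386. 125.  24.] xyz [ 0.035 -0.005 -0.   ] roll 7.1
148.0 [390. 140.  24.] xyz [ 0.05  -0.007 -0.   ] roll 10.1
145.0 [395. 155.  24.] xyz [ 0.066 -0.008 -0.   ] roll 13.1
142.0 [400. 169.  24.] xyz [ 0.081 -0.008 -0.   ] roll 16.1
139.0 [407. 183.  24.] xyz [ 0.096 -0.008 -0.   ] roll 19.1
```

```bash
python3 -m pendant '[{"xyz":[0.008,0,0],"roll":1.7,"jaw":1},{"xyz":[0.018,-0.002,0],"roll":3.7,"jaw":1},{"xyz":[0.029,-0.004,0],"roll":6,"jaw":1},{"xyz":[0.040,-0.005,0],"roll":8.1,"jaw":1},{"xyz":[0.051,-0.006,0],"roll":10.3,"jaw":1},{"xyz":[0.062,-0.007,0],"roll":12.4,"jaw":1},{"xyz":[0.073,-0.007,0],"roll":14.5,"jaw":1},{"xyz":[0.083,-0.007,0],"roll":16.5,"jaw":1}]' 60
python3 arc.py 283 79 24 139 136 133 130 127 124 121
python3 - <<'E'
from h import *
b,d,cam=grab("side","d11");a,_,_=grab("scene","s11")
E
```

```text
time_s: 55.4
ee_pos: [401.4, 170.3, 23.2]
ee_rot: [-179.9, 0.2, 51.6]
force: [-2.5, -2.3, 0.3]
gripper_width: 0.2
139.0 [407. 183.  24.] xyz [ 0.013 -0.004 -0.001] roll 2.6
136.0 [414. 197.  24.] xyz [ 0.028 -0.007 -0.001] roll 5.6
133.0 [421. 210.  24.] xyz [ 0.044 -0.009 -0.001] roll 8.6
130.0 [430. 223.  24.] xyz [ 0.059 -0.011 -0.001] roll 11.6
127.0 [439. 235.  24.] xyz [ 0.074 -0.011 -0.001] roll 14.6
124.0 [448. 247.  24.] xyz [ 0.09  -0.011 -0.001] roll 17.6
121.0 [459. 259.  24.] xyz [ 0.105 -0.01  -0.001] roll 20.6
```

```bash
python3 -m pendant '[{"xyz":[0.011,-0.003,-0.001],"roll":2.2,"jaw":1},{"xyz":[0.022,-0.006,-0.001],"roll":4.4,"jaw":1},{"xyz":[0.033,-0.008,-0.001],"roll":6.5,"jaw":1},{"xyz":[0.044,-0.009,-0.001],"roll":8.6,"jaw":1},{"xyz":[0.055,-0.010,-0.001],"roll":10.8,"jaw":1},{"xyz":[0.065,-0.011,-0.001],"roll":12.8,"jaw":1},{"xyz":[0.075,-0.011,-0.001],"roll":14.8,"jaw":1},{"xyz":[0.083,-0.011,-0.001],"roll":16.3,"jaw":1}]' 60
python3 arc.py 283 79 24 124 122 120 118 116 115 114 113
python3 - <<'E'
from h import *
b,d,cam=grab("side","d12");a,_,_=grab("scene","s12")
k=lambda i:cv2.resize(i,(400,400),interpolation=cv2.INTER_CUBIC)
cv2.imwrite("pics/l12.png",np.hstack([k(a[110:220,310:420]),k(b[80:190,270:380])]))
E
```

```text
time_s: 56.5
ee_pos: [444.5, 241.6, 24.4]
ee_rot: [-180.0, 0.3, 35.3]
force: [-5.1, -1.7, 3.6]
gripper_width: 0.1
124.0 [448. 247.  24.] xyz [ 0.006 -0.003  0.   ] roll 1.3
122.0 [455. 255.  24.] xyz [ 0.016 -0.005  0.   ] roll 3.3
120.0 [462. 263.  24.] xyz [ 0.027 -0.007  0.   ] roll 5.3
118.0 [469. 270.  24.] xyz [ 0.037 -0.009  0.   ] roll 7.3
116.0 [477. 277.  24.] xyz [ 0.047 -0.01   0.   ] roll 9.3
115.0 [481. 280.  24.] xyz [ 0.052 -0.01   0.   ] roll 10.3
114.0 [485. 283.  24.] xyz [ 0.057 -0.011  0.   ] roll 11.3
113.0 [489. 287.  24.] xyz [ 0.062 -0.011  0.   ] roll 12.3
```

The picture limit is reached (16 viewed), so I go on with numbers only.

```bash
python3 -m pendant '[{"xyz":[0.006,-0.002,0],"roll":1.2,"jaw":1},{"xyz":[0.013,-0.004,0],"roll":2.6,"jaw":1},{"xyz":[0.020,-0.006,0],"roll":4,"jaw":1},{"xyz":[0.026,-0.007,0],"roll":5.2,"jaw":1},{"xyz":[0.032,-0.008,0],"roll":6.3,"jaw":1},{"xyz":[0.037,-0.009,0],"roll":7.3,"jaw":1},{"xyz":[0.041,-0.0095,0],"roll":8.1,"jaw":1},{"xyz":[0.044,-0.010,0],"roll":8.7,"jaw":1}]' 60
python3 arc.py 283 79 24 116 115 114 113
cat > fin.py <<'E'
from h import *
# tray outline + covers numerically from both views
for n,off in(("scene",[6.7,-.5,0]),("side",[-2,-5.5,0])):
    c,d,cam=grab(n);X=cloud(d,cam)-off;hsv=cv2.cvtColor(c,cv2.COLOR_BGR2HSV);H,S,V=[hsv[...,i].astype(int) for i in range(3)]
    reg=(X[...,0]>400)&(X[...,0]<800)&(X[...,1]>0)&(X[...,1]<400)
    m=reg&(S<60)&(V>85)&(X[...,2]>24)&(X[...,2]<45)
    for b in blobs(m,40): print(n,"white",(rect(b,36,cam)-[*off[:2],0,0,0]).round(1))
    m=reg&(H>5)&(H<25)&(S>60)&(X[...,2]>-5)&(X[...,2]<40)
    wb=blobs(m,10);P=np.vstack(wb).reshape(-1,2);print(n,"tray",(rect(P,15,cam)-[*off[:2],0,0,0]).round(1))
E
python3 fin.py
```

```text
time_s: 57.6
ee_pos: [476.6, 276.2, 24.7]
ee_rot: [180.0, -0.0, 26.6]
force: [-2.4, -0.9, -0.9]
gripper_width: 0.6
116.0 [477. 277.  24.] xyz [ 0.001 -0.     0.001] roll 0.6
115.0 [481. 280.  24.] xyz [ 0.006 -0.002  0.001] roll 1.6
114.0 [485. 283.  24.] xyz [ 0.01  -0.003  0.001] roll 2.6
113.0 [489. 287.  24.] xyz [ 0.016 -0.004  0.001] roll 3.6
scene white [595.9 202.8 254.3  81.4 -61.8]
scene tray [608.3 180.5 367.4 132.4 -64. ]
side white [594.6 196.8 253.1  84.1 -61.4]
side tray [611.1 172.8 347.2 146.  -62.3]
```

```bash
python3 -m pendant '[{"xyz":[0.001,0,0],"roll":0.2,"jaw":1},{"xyz":[0.003,-0.0005,0],"roll":0.6,"jaw":1},{"xyz":[0.0045,-0.001,0],"roll":1,"jaw":1},{"xyz":[0.006,-0.0015,0],"roll":1.3,"jaw":1},{"xyz":[0.007,-0.002,0],"roll":1.6,"jaw":1},{"xyz":[0.008,-0.002,0],"roll":1.8,"jaw":1},{"xyz":[0.009,-0.0025,0],"roll":2,"jaw":1},{"xyz":[0.010,-0.0025,0],"roll":2,"jaw":1}]' 60
python3 arc.py 283 79 24 114 113; sleep 0
```

```text
time_s: 58.7
ee_pos: [484.2, 282.8, 24.8]
ee_rot: [180.0, 0.0, 24.6]
force: [-4.6, -0.9, 2.7]
gripper_width: 0.3
114.0 [485. 283.  24.] xyz [ 0.001 -0.     0.001] roll 0.6
113.0 [489. 287.  24.] xyz [ 0.006 -0.002  0.001] roll 1.6
```

```bash
python3 -m pendant '[{"xyz":[0.001,0,0],"roll":0,"jaw":1},{"xyz":[0.0015,0,0],"roll":0,"jaw":1},{"xyz":[0.002,0,0],"roll":0,"jaw":1},{"xyz":[0.003,-0.0005,0],"roll":0,"jaw":1},{"xyz":[0.0035,-0.001,0],"roll":0,"jaw":1},{"xyz":[0.004,-0.001,0],"roll":0,"jaw":1},{"xyz":[0.0045,-0.001,0],"roll":0,"jaw":1},{"xyz":[0.005,-0.001,0],"roll":0,"jaw":1}]' 60
python3 arc.py 283 79 24 114 113 112
```

```text
time_s: 59.7
ee_pos: [488.0, 285.7, 24.7]
ee_rot: [-180.0, 0.0, 24.6]
force: [-6.0, -1.4, 3.6]
gripper_width: 0.2
114.0 [485. 283.  24.] xyz [-0.004  0.001  0.001] roll 0.6
113.0 [489. 287.  24.] xyz [ 0.001 -0.001  0.001] roll 1.6
112.0 [493. 290.  24.] xyz [ 0.006 -0.002  0.001] roll 2.6
```

```bash
python3 -m pendant '[{"xyz":[0.001,0,0],"roll":0,"jaw":1},{"xyz":[0.0015,0,0],"roll":0.3,"jaw":1},{"xyz":[0.002,0,0],"roll":0.5,"jaw":1},{"xyz":[0.003,-0.0005,0],"roll":0.7,"jaw":1},{"xyz":[0.0035,-0.001,0],"roll":0.8,"jaw":1},{"xyz":[0.004,-0.001,0],"roll":1,"jaw":1},{"xyz":[0.0045,-0.001,0],"roll":1,"jaw":1},{"xyz":[0.005,-0.001,0],"roll":1,"jaw":1}]' 60
python3 arc.py 283 79 24 112; python3 fin.py
```

```text
time_s: 60.7
ee_pos: [492.0, 288.7, 24.7]
ee_rot: [-180.0, 0.1, 23.6]
force: [-6.0, -1.3, 4.9]
gripper_width: 0.3
112.0 [493. 290.  24.] xyz [ 0.001 -0.001  0.001] roll 1.6
scene white [607.1 205.5 257.2  82.6 -65.4]
scene tray [618.4 185.3 366.2 134.9 -67.5]
side white [603.6 202.  251.5  85.1 -65.6]
side tray [617.8 179.8 354.3 146.3 -67. ]
```

```bash
python3 -m pendant '[{"xyz":[0.001,0,0],"roll":0,"jaw":1},{"xyz":[0.0015,0,0],"roll":0.3,"jaw":1},{"xyz":[0.002,0,0],"roll":0.5,"jaw":1},{"xyz":[0.003,-0.0005,0],"roll":0.7,"jaw":1},{"xyz":[0.0035,-0.001,0],"roll":0.8,"jaw":1},{"xyz":[0.004,-0.001,0],"roll":1,"jaw":1},{"xyz":[0.0045,-0.001,0],"roll":1,"jaw":1},{"xyz":[0.005,-0.001,0],"roll":1,"jaw":1}]' 60
python3 - <<'E'
from h import *
s=env.state();print(s['force'].round(1),s['ee_pos'].round(1))
# side view: dark post pixels near blower post vs tray
for n,off in(("scene",[6.7,-.5]),("side",[-2,-5.5])):
    c,d,cam=grab(n);q=proj([[677+off[0],225+off[1],z] for z in(0,34)],cam);print(n,q.round(1).tolist())
    x,y=q.mean(0).astype(int);hsv=cv2.cvtColor(c,cv2.COLOR_BGR2HSV)
    ch=np.where(hsv[...,2]<60,'#',np.where((hsv[...,1]>60)&(hsv[...,0]<25)&(hsv[...,0]>5),'w',np.where((hsv[...,2]>190),'O','.')))
    for r in ch[y-10:y+12,x-22:x+14]: print(''.join(r))
E
```

```text
time_s: 61.8
ee_pos: [492.3, 289.2, 24.8]
ee_rot: [179.9, 0.6, 22.6]
force: [-14.7, -7.4, 14.0]
gripper_width: 0.6
[-14.7  -7.4  14. ] [492.3 289.2  24.8]
scene [[378.1, 184.3], [379.2, 178.1]]
OOOOO.....OOOOOOwwwwwww.............
OOOOOOOOOOOOOOOwwwwwwww.............
OOOOOOOOOOOOOOOwwwwwwww.............
OOOOOOOOOOOOOOOwwwwwwww.............
OOOOOOOOOOOOOOOwwwwwww..............
..OOOOOOOOOOOOwwwwwwww..............
........OOOOOOwwwwwwww..............
..............wwwwwwww..............
OOOOO........wwwwwwwww#.............
OOOOOOOOOO...wwwwwwww#####..........
OOOOOOOOOOOOOOwwwwwww#####..........
OOOOOOOOOOOOOOwwwwwww####...........
OOOOOOOOOOOOOOwwwwwww####...........
..OOOOOOOOOOOwwwwwwww####...........
......OOOOOOOwwwwwww.###............
OOOO..OOOOOOwwwwwwww................
OOOOOOOOOOOOwwwwwww.................
OOOOOOOOOOOOwwwwwww.................
OOOOOOOOOOOOwwwwwww.................
OOOOOOOOOOOwwwwwwww.................
OOOOOOOOOOOwwwwwww..................
....OOOOOOOwwwwwww..................
side [[327.2, 151.3], [327.2, 145.3]]
OOwwwww.............................
OOOwwwwww...........................
OOOOwwwwww..........................
OOOOwwwwwww.........................
OOO..wwOwwwww.......................
O....OOOOOwwww......................
....OOOOOOOwwww.....................
..OOOOOOOOOOwwwww...................
.OOOOOOOOOOOOOwwww..................
OOOOOOOOOOOOOOOwwww...###...........
OOOOOOOOOOOOOOOOwwwwww###...........
OOOOOOOOOOOOOOOOOwwwwww##...........
OOOOOOOOOOOOOOOOOOOwwwwww...........
OOOOO..OOOOOOOOOOOOwwwwwww..........
OOOOOOOOOOOOOOOOOO.wwwwwww..........
OOOOOOOOOOOOOOOOO..wwOOOwww.........
OOOOOOOOOOOOOOO....OOOOOOwwww.......
OOOOOOOOOOOOO.....OOOOOOOOOwww......
OOOOOOOOOOOO....OOOOOOOOOOOOwww.....
.OOOOOOOOO.....OOOOOOOOOOOOOOwwww...
...OOOOOO....OOOOOOOOOOOOOOOOOOwww..
ww.OOOO.....OOOOOOOOOOOOOOOOOOOOwww.
```

Force jumped to about 15 N with the finger stalled, and the post touches the tray edge in the scene pixels: the blower stop is reached. I retreat and verify with the wrist camera.

```bash
python3 -m pendant '[{"xyz":[-0.005,0,0],"roll":0,"jaw":1},{"xyz":[-0.015,0,0],"roll":0,"jaw":1},{"xyz":[-0.03,0,0],"roll":0,"jaw":1},{"xyz":[-0.04,0,-0.02],"roll":0,"jaw":1},{"xyz":[-0.04,0,-0.07],"roll":0,"jaw":1},{"xyz":[-0.04,0,-0.13],"roll":0,"jaw":1},{"xyz":[-0.04,0,-0.19],"roll":0,"jaw":1},{"xyz":[-0.04,0,-0.25],"roll":0,"jaw":1}]' 60
python3 go.py 622 130 330 24
```

```text
time_s: 62.9
ee_pos: [459.4, 276.2, 276.8]
ee_rot: [-180.0, -0.1, 22.7]
force: [0.8, 1.2, -1.3]
gripper_width: 0.2
at [459.4 276.2 276.8] yaw 22.67 w 0.2 F [ 0.8  1.2 -1.3] t 62.9
shift m [ 0.0937  0.1976 -0.0532] roll -1.33 len 225
```

```bash
python3 -m pendant '[{"xyz":[0.01,0.03,-0.02],"roll":0,"jaw":1},{"xyz":[0.03,0.07,-0.04],"roll":0,"jaw":1},{"xyz":[0.05,0.11,-0.053],"roll":-1,"jaw":1},{"xyz":[0.07,0.15,-0.053],"roll":-1.3,"jaw":1},{"xyz":[0.085,0.18,-0.053],"roll":-1.3,"jaw":1},{"xyz":[0.094,0.198,-0.053],"roll":-1.3,"jaw":1},{"xyz":[0.094,0.198,-0.053],"roll":-1.3,"jaw":1},{"xyz":[0.094,0.198,-0.053],"roll":-1.3,"jaw":1}]' 60
python3 - <<'E'
from h import *
c,d,cam=grab("wrist","w9");X=cloud(d,cam);hsv=cv2.cvtColor(c,cv2.COLOR_BGR2HSV);H,S,V=[hsv[...,i].astype(int) for i in range(3)]
reg=(np.arange(400)[:,None]<225)&(X[...,1]>40)&(X[...,0]>350)&(X[...,0]<760)&(X[...,1]<430)
w=reg&(S<50)&(V>90)&(X[...,2]>24)&(X[...,2]<50)
cen=[]
for b in blobs(w,300):
    r=rect(b,36,cam);print("cover",b.reshape(-1,2).min(0),b.reshape(-1,2).max(0),r);cen.append(r)
t=reg&(((H<30)&(S>70)&(V>60)))&(X[...,2]>4)&(X[...,2]<35)
ys,xs=np.where(t);print("tray px",xs.min(),xs.max(),ys.min(),ys.max())
L=[];Rr=[]
for r in range(ys.min()+20,205,5):
    k=np.where(t[r])[0]
    if len(k)>5:L.append((k.min()-.5,r));Rr.append((k.max()+.5,r))
def fit(P):
    P=plane(P,15,cam)[:,:2].astype(np.float32);vx,vy,x,y=cv2.fitLine(P,cv2.DIST_HUBER,0,.01,.01).ravel();s=np.sign(vy);return np.array([vx,vy])*s,np.array([x,y])
l,pl=fit(L);r,pr=fit(Rr);u=(l+r)/np.linalg.norm(l+r);n=np.array([-u[1],u[0]])
print("head",np.degrees(np.arctan2(l[1],l[0])),np.degrees(np.arctan2(r[1],r[0])),"width",(pl-pr)@n)
far=plane([((L[0][0]+Rr[0][0])/2,ys.min()-.5)],27,cam)[0,:2]@u;mid=(pl+pr)/2@n
o=(far-310)*u+mid*n;print("tray origin",o,"(pin 672,57)")
for c_ in cen: print("cover in tray",(np.array(c_[:2])-o)@u,(np.array(c_[:2])-o)@n)
# blower post
dk=(V<75)&reg&(np.arange(640)[None,:]>330)&(X[...,2]>-10)&(X[...,2]<45)
for b in blobs(dk,15):
    q=b.reshape(-1,2);p=plane([q.mean(0)],17,cam)[0,:2];print("dark",q.min(0),q.max(0),p.round(1),"tray frame",((p-o)@u).round(1),((p-o)@n).round(1))
E
```

```text
time_s: 63.9
ee_pos: [622.0, 130.6, 327.8]
ee_rot: [-180.0, 0.0, 24.0]
force: [-0.8, 0.1, 0.5]
gripper_width: 0.5
cover [300 146] [359 198] [639.  134.   79.9  72.8  22. ]
cover [299  81] [360 137] [603.3 211.4  80.5  71.7  22.1]
cover [298  11] [361  73] [569.3 288.5  79.9  74.1  22. ]
tray px 282 383 0 224
head 112.220345 112.43965 width 129.86905
tray origin [669.94118018  53.25758704] (pin 672,57)
cover in tray 86.44342235032677 -2.0563864172708572
cover in tray 171.6031447887814 1.5591056464899387
cover in tray 255.83946503404738 3.716061308859676
dark [377 120] [384 132] [679.1 220.5] tray frame 151.2 -72.0
```

Run:
```python
from h import *
for n in("scene",):
    c,d,cam=grab(n);X=cloud(d,cam)
    for nm,x,y in(("detergent",568,-524),("tin",758,-198),("cup",786,-48)):
        m=(X[...,2]>60)&(abs(X[...,0]-x)<60)&(abs(X[...,1]-y)<60)
        for b in blobs(m,60): print(nm,b.reshape(-1,2).mean(0).round())
    m=(X[...,2]>58)&(X[...,2]<85)&(abs(X[...,0]-453)<60)&(abs(X[...,1]-440)<70);print("handle",[ (rect(b,70,cam)-[6.7,-.5,0,0,0]).round(1).tolist() for b in blobs(m,20)])
print(env.job_done())
```

```text
detergent [216. 279.]
tin [333. 249.]
cup [363. 227.]
handle [[481.6, 453.2, 45.8, 29.3, 39.5], [427.7, 404.2, 39.1, 30.8, -55.2]]
the job is handed in; nothing more can be done
None
```

The job is done and handed in at about 64 s of the 210 s. No knock was seen on any cover.

**What I did:**
- I swung the empty tray to the load stop; contact force rose to 21 N.
- I carried the three white covers one at a time on the spatula to the tray.
- I stood the spatula back on its mat and pushed the loaded tray round to the blower stop, where the finger stalled at about 15 N.

**Last checks (wrist camera):**
- **Covers:** at x = 86, 172 and 256 mm on the tray, within 4 mm of its middle line, so all wholly on the deck.
- **Blower stop:** the post measures (151, -72) mm in the tray frame, against the nominal (150, -75), so the tray is up against it.
- **Pin:** the tray origin sits about 3 mm from my pin estimate, which is the play in the notch. I worked the pin out from the tray and did not measure it directly.
- **Detergent bottle, tin and cup:** at the same scene pixels as at the start.

**Disagreements:**
- The scene and side cameras read about 7 mm apart from the wrist camera, so I used the wrist values.
- The final tray heading was 112.3°, against about 114–115° predicted from the post. I trusted the contact force and the post measurement instead.
- The last depth blob of the spatula handle came out in two pieces, apparently from partial occlusion. The picture taken after releasing it showed the spatula standing on the mat.
- I had used all 16 views before the final push, so that stage was checked by numbers only.

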